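# Charge a cold shipper with coolant balls and walk it into the pick-up bay

## Task

Lower every coolant ball on the grey tray gently into the open foam-lined shipper, never dropping one in. Then creep the loaded shipper along the bench, too heavy to lift, in small pushes at alternate corners (without touching the orange logger on its end, tipping it or letting it slew far round) until it stands squarely inside the yellow-outlined bay, and finally press the green call button fully; leave the other goods on the bench where they are.

Things in the scene. Friction and masses are not known exactly. Their poses are not given: they have to be found in the camera images.
- ball0_center (a point): centre (half-way up) of a blue plastic coolant ball, 54 mm across, 50 mm tall, 80 g, with a flat 29 mm foot on which it stands and a white seam round its middle; it stands upright on the tray at the start (centre 25 mm above the tray's top). Two to four of the four balls are present
- ball1_center (a point): centre (half-way up) of a blue plastic coolant ball, 54 mm across, 50 mm tall, 80 g, with a flat 29 mm foot on which it stands and a white seam round its middle; it stands upright on the tray at the start (centre 25 mm above the tray's top). Two to four of the four balls are present
- ball2_center (a point): centre (half-way up) of a blue plastic coolant ball, 54 mm across, 50 mm tall, 80 g, with a flat 29 mm foot on which it stands and a white seam round its middle; it stands upright on the tray at the start (centre 25 mm above the tray's top). Two to four of the four balls are present
- ball3_center (a point): centre (half-way up) of a blue plastic coolant ball, 54 mm across, 50 mm tall, 80 g, with a flat 29 mm foot on which it stands and a white seam round its middle; it stands upright on the tray at the start (centre 25 mm above the tray's top). Two to four of the four balls are present
- crate: open-topped shipper carton, brown outside with blue corner edges, white foam inside; outside 190 mm (its x) x 240 mm (its y) x 90 mm tall, walls and floor 12 mm thick, so inside 166 x 216 mm and 78 mm deep. About 1.7 kg empty, loose on the bench, slides when pushed with 5 to 20 N low down. Origin: centre of its underside, z up. It starts 130 to 190 mm from the bay on the bay's -y side
- logger: orange temperature logger clipped to the middle of the shipper's -y end face: 56 mm wide, sticks out 18 mm, from 29 to 75 mm above the bench. Fragile: not to be touched. Origin: centre of its back, on the face. The face is free from 28 mm to 95 mm either side of the middle
- bay: pick-up bay painted flat on the bench: yellow outline, inside 216 mm (its x) x 266 mm (its y), 12 to 13 mm larger than the shipper all round. Origin: its centre; the shipper belongs with its centre there and its x and y along the bay's, logger end towards the bay's -y
- tray: fixed flat grey tray, 250 mm (its x) x 230 mm (its y), top 8 mm above the bench with a blue edge line. Origin: centre of its underside
- call_top (a point): centre of the top of the green push button, 36 mm across, on a grey housing fixed to the bench; pressed straight down, travel 6 mm, about 5 N when fully down
- call (a joint): travel of the call button: 0 released, 0.006 m fully down; springs back
- cartons: bystander: white and blue medicine carton, 60 x 90 x 50 mm, on the far side of the bench; leave alone. Origin: centre of its underside
- jar: bystander: white jar with a blue cap, 56 mm across, 75 mm tall, on the far side; leave alone. Origin: centre of its underside
- taperoll: bystander: yellow roll of tape lying flat, 80 mm across, 40 mm tall, on the bench beyond the bay's +y end; leave alone. Origin: centre of its underside

How it is judged (in metres and radians):
On the way, in this order (a step that is already met when the one before it is completed fails the run):
1. every coolant ball present lies released inside the shipper (x of ball0_center in the frame of crate between -0.083 and 0.083 m and y of ball0_center in the frame of crate between -0.108 and 0.108 m and z of each of ball0_center, ball1_center, ball2_center, ball3_center in the frame of crate below 0.06 m and x of ball1_center in the frame of crate between -0.083 and 0.083 m and y of ball1_center in the frame of crate between -0.108 and 0.108 m and x of ball2_center in the frame of crate between -0.083 and 0.083 m and y of ball2_center in the frame of crate between -0.108 and 0.108 m and x of ball3_center in the frame of crate between -0.083 and 0.083 m and y of ball3_center in the frame of crate between -0.108 and 0.108 m and linear speed of each of ball0, ball1, ball2, ball3 below 0.05 m/s and contact force between the fingers and ball0 below 0.1 N and contact force between the fingers and ball1 below 0.1 N and contact force between the fingers and ball2 below 0.1 N and contact force between the fingers and ball3 below 0.1 N), for 0.2 s.
2. the loaded shipper stands squarely in the bay (x of ball0_center in the frame of crate between -0.083 and 0.083 m and y of ball0_center in the frame of crate between -0.108 and 0.108 m and z of each of ball0_center, ball1_center, ball2_center, ball3_center in the frame of crate below 0.06 m and x of ball1_center in the frame of crate between -0.083 and 0.083 m and y of ball1_center in the frame of crate between -0.108 and 0.108 m and x of ball2_center in the frame of crate between -0.083 and 0.083 m and y of ball2_center in the frame of crate between -0.108 and 0.108 m and x of ball3_center in the frame of crate between -0.083 and 0.083 m and y of ball3_center in the frame of crate between -0.108 and 0.108 m and horizontal distance between crate and bay below 0.018 m and angle between the x axis of crate and the x axis of bay, either way round below 0.12 rad and linear speed of crate below 0.01 m/s), for 0.3 s.
3. the call button is pressed fully (value of joint call above 0.0048 m), for 0.05 s.
At the end, for the whole second after the job is handed in: Every ball present rests inside the shipper, below 60 mm; the shipper stands flat, its centre within 18 mm of the bay's and its sides within 0.12 rad of the bay's; the call button was then pressed at least 4.8 mm and is released (all of step 2 and value of joint call below 0.001 m and angle between crate's own z axis and vertical below 0.03 rad); the robot touches nothing.
It fails at once if a ball is dropped into the shipper (over 0.4 m/s while still in the air inside it) or pressed down on it by the fingers with over 30 N (((x of ball0_center in the frame of crate between -0.083 and 0.083 m and y of ball0_center in the frame of crate between -0.108 and 0.108 m and z of ball0_center in the frame of crate between 0.045 and 0.1 m and linear speed of ball0 above 0.4 m/s) or (contact force between ball0 and crate above 30 N and contact force between the fingers and ball0 above 2 N)) or ((x of ball1_center in the frame of crate between -0.083 and 0.083 m and y of ball1_center in the frame of crate between -0.108 and 0.108 m and z of ball1_center in the frame of crate between 0.045 and 0.1 m and linear speed of ball1 above 0.4 m/s) or (contact force between ball1 and crate above 30 N and contact force between the fingers and ball1 above 2 N)) or ((x of ball2_center in the frame of crate between -0.083 and 0.083 m and y of ball2_center in the frame of crate between -0.108 and 0.108 m and z of ball2_center in the frame of crate between 0.045 and 0.1 m and linear speed of ball2 above 0.4 m/s) or (contact force between ball2 and crate above 30 N and contact force between the fingers and ball2 above 2 N)) or ((x of ball3_center in the frame of crate between -0.083 and 0.083 m and y of ball3_center in the frame of crate between -0.108 and 0.108 m and z of ball3_center in the frame of crate between 0.045 and 0.1 m and linear speed of ball3 above 0.4 m/s) or (contact force between ball3 and crate above 30 N and contact force between the fingers and ball3 above 2 N))).
It fails at once if the robot touches the logger with over 1 N (contact force between any of the fingers, the arm and logger above 1 N).
It fails at once if the shipper is tipped by over 0.15 rad or lifted over 15 mm (angle between crate's own z axis and vertical above 0.15 rad or height (world z) of crate above 0.015 m).
It fails at once if the shipper slews over 0.45 rad from the bay's direction (angle between the x axis of crate and the x axis of bay, either way round above 0.45 rad).
It fails at once if a bystander is moved over 30 mm (distance of any of cartons, jar, taperoll from where it was at the start of the episode above 0.03 m).
Of ball0, ball1, ball2, ball3 only 2 to 4 are there at a start; the rules pass over those that are not, and their reading is None.
At some moment in a run one of crate, ball0, ball1, ball2, ball3 may be knocked a few centimetres aside while the robot is not near it.
It also fails if it takes over 210 s, if anything falls off the work surface, if the arm or the gripper's body presses on something with over 40 N, if the wrist force passes 120 N, or if a joint passes its speed limit or range.

## Robot

A 7-joint arm with a two-finger parallel gripper is mounted at the origin on the work surface. World frame = base frame: x ahead of the robot, y to its left, z up, the work surface at z = 0. Lengths are in mm, angles in rad, forces in N, time in s.
With the tool pointing down it reaches from about 400 to 900 mm from the base axis. Payload 5.5 kg.
Tool frame: the origin (TCP) lies where the fingers leave the gripper's body, on its centre line; the fingertips stand 66 mm ahead of it and the grasp point (between the pads) lies 47 mm ahead of it; z points along the fingers, x is the direction in which the jaws open and shut, and the axes are right-handed (so a half turn about z gives the same grasp; the last joint's range is limited). The gripper opens to 92 mm and grips with 3 to 60 N. Pads are 19 mm wide; open, the fingers measure 130 mm over their backs; the gripper's body (75 mm by 190 mm) begins 47 mm behind the grasp point.
Start: joints at [0.263, 0.501, -0.427, 1.55, 0.221, 1.138, -0.21], TCP at [649.999, 0.035, 292.229] pointing down, gripper open.
Joint ranges: [-2.88, 2.88], [-0.31, 2.03], [-1.54, 1.56], [0.2, 2.42], [-1.41, 4.55], [0.19, 2.02], [-2.57, 2.57]. Speed limits (rad/s): [2.57, 2.57, 3.14, 3.14, 3.14, 3.14, 3.14].

## Interface

Orientations are given as a rotation vector (axis times angle).
In Python, from workcell import robot gives the robot as it stands.
- The arm moves only by the tool play_rows, never from a script. Its argument "increments" is a list of rows, each an object of numbers: "x", "y", "z": the shift along the tool's x, y, z in mm; "twist": the turn about the tool's z in degrees. In form: [{"x": .., "y": .., "z": .., "twist": ..}, ...]. A call has 1 to 20 rows; each row shifts and turns the commanded pose from where the row before left it, along the tool's axes as they then stand; what a row does not reach is not made up. A row lasts 1/8 s, in which the tool goes at most 62.5 mm and 10.7 degrees, less where a joint would pass 70% of its speed; a pose out of reach is approached as far as the arm can. A call is refused whole if a number of a shift passes 62.5 or a number of a turn 10.7, either way. A call with a gripper value outside its range is refused whole. "jaw" is the finger opening in mm, from 0 to 91.8, set as the call begins (left out, the last holds). The fingers move at their own pace and stop on an object; "force" is the grip in N (left out, the last holds). Time passes only in rows, so rows that do not move let the fingers close. It gives the time, the measured TCP pose, the force and the opening at its end, in the units of the state.
- robot.sense(): the state, without advancing time (a new reading comes with each control period).
- robot.snapshot(name): name is "scene" or "side" or "wrist"; returns a dict with "image" (420x560x3 uint8, red, green, blue), "depth" (420x560 float32, mm along the optical axis (not along the pixel's ray), 0 where there is no reading), "fov_y" (degrees; the focal length in pixels is half the picture's height over the tangent of half this angle, whatever the lens; pixels are square), "cx", "cy" (the principal point, pixels), "origin" and "attitude" of the camera in the world. Camera axes: x right, y down, z forward; pixel columns grow to the right and rows downward; lengths in mm; the calibration is good to about 2 mm. A picture is of the moment at which its call begins.
- robot.job_done(): hands the job in, once; it reports no verdict.
The state is a dict: "clock": time; "joint_pos": joint angles; "qd": joint speeds; "effort": joint torques, N m; "position": TCP position; "orientation": TCP orientation; "force": force on the tool from outside, world axes, zero at the start; "ft_torque": the same for the moment, N m; "width": opening from 0.0 (shut) to 1.0 (fully open).
Only numpy, scipy, OpenCV 4.12 (cv2) and the standard library are available. Lean on these libraries where they do the work, as an engineer would, in place of code of your own. Each camera call takes 0.05 s, during which the arm holds its last target.

## Working session

There is one attempt and no reset: what is moved stays moved. The work goes in short steps, Python scripts to look and compute and a tool call to move; the robot and the scene stay as the last step left them, time stands still between calls to the robot, and variables do not carry over. Pictures are saved under pics/ and viewed, and the job is handed in when it is done.

Besides the shell and the picture viewer there is one more tool, called after "Call:" as name(argument=value, ...), one argument or row to a line, values as JSON. play_rows: Moves the arm, as the interface text tells. Its arguments: {"type":"object","properties":{"increments":{"type":"array","items":{"type":"object","properties":{"x":{"type":"number"},"y":{"type":"number"},"z":{"type":"number"},"twist":{"type":"number"}}}},"jaw":{"type":"number"},"force":{"type":"number"}},"required":["increments"]}

```bash
ls; mkdir -p pics
cat > h.py <<'E'
import numpy as np, cv2
from workcell import robot
from scipy.spatial.transform import Rotation as R
def snap(n,save=None):
    s=robot.snapshot(n)
    if save: cv2.imwrite('pics/'+save+'.png',cv2.cvtColor(s['image'],cv2.COLOR_RGB2BGR))
    return s
def cam(s):
    f=s['image'].shape[0]/2/np.tan(np.radians(s['fov_y'])/2)
    a=np.array(s['attitude'],float)
    Rm=a if a.shape==(3,3) else R.from_rotvec(a).as_matrix()
    return f,Rm,np.array(s['origin'],float)
def ray(s,u,v):
    f,Rm,o=cam(s); d=np.stack([(np.asarray(u,float)-s['cx'])/f,(np.asarray(v,float)-s['cy'])/f,np.ones(np.shape(u))],-1)
    return o,d@Rm.T
def onz(s,u,v,z):
    o,d=ray(s,u,v); return o+d*((z-o[2])/d[...,2])[...,None]
def cloud(s):
    v,u=np.mgrid[0:s['depth'].shape[0],0:s['depth'].shape[1]]
    o,d=ray(s,u,v); return o+d*s['depth'][...,None]
def proj(s,p):
    f,Rm,o=cam(s); q=(np.asarray(p)-o)@Rm; return q[...,:2]/q[...,2:]*f+[s['cx'],s['cy']]
E
python3 - <<'E'
from h import *
print(robot.sense())
for n in ['scene','side','wrist']:
    s=snap(n,n+'0'); print(n,s['fov_y'],s['cx'],s['cy'],s['origin'],s['attitude'])
E
```

```text
pics
{'clock': 0.0, 'joint_pos': array([ 0.26318731,  0.50184328, -0.4267887 ,  1.55141997,  0.22078494,
        1.1383036 , -0.21030558]), 'qd': array([ 0.00073304,  0.00180601,  0.0003802 , -0.00038058,  0.0012988 ,
       -0.00010741, -0.00042211]), 'effort': array([-1.62834690e-04, -5.66597199e+01, -5.81602022e+00, -2.79113513e+01,
       -6.85700797e-02,  3.08415934e-02,  1.78752666e-04]), 'position': array([ 6.49437950e+02, -3.86940364e-02,  2.91193367e+02]), 'orientation': array([-3.14151148e+00, -7.45724175e-05,  3.01619258e-03]), 'force': array([0.3803243 , 1.29297687, 0.45440392]), 'ft_torque': array([-0.01233388, -0.0309509 , -0.01321487]), 'width': 1.0031064850905587}
scene 51.88725564094573 285.5256633826799 208.75320161738307 [1426.74013852  182.53148167  795.57941532] [-1.53242902 -1.92324085  0.87009697]
side 56.565924542593194 284.39969692171485 210.0389112388946 [267.8309999  566.60104539 856.79226242] [-0.72903484  2.70076882 -0.94322929]
wrist 61.33539698352069 280.9584698842506 207.69801978594623 [649.55836185  80.87167507 385.109288  ] [ 2.83953064e+00  5.09913571e-04 -3.46451696e-03]
```

View pics/scene0.png

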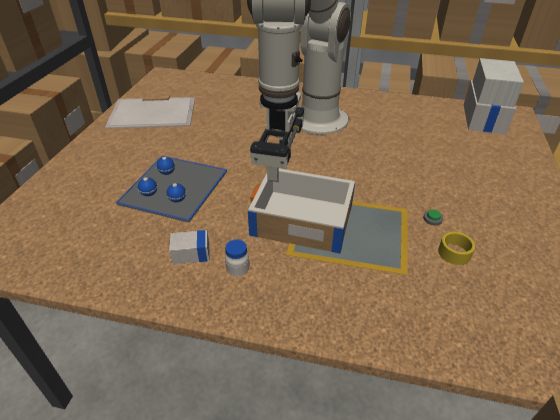

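View pics/side0.png

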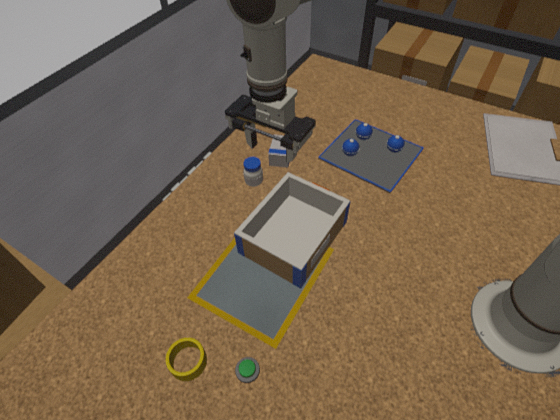

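View pics/wrist0.png

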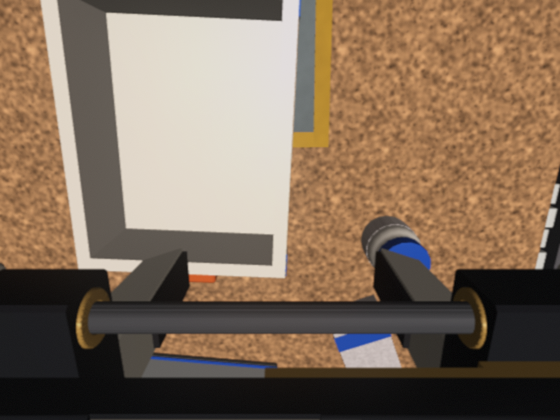

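Three balls on the tray: scene px (165,165), (147,186), (176,192); side px (351,146), (364,130), (396,143). The shipper partly covers the bay. The green button is at scene (433,216).

```bash
cat > m.py <<'E'
from h import *
def hsv(s): return cv2.cvtColor(s['image'],cv2.COLOR_RGB2HSV)
def blobs(m,amin=30,amax=1e9,op=3):
    if op: m=cv2.morphologyEx(m,cv2.MORPH_OPEN,np.ones((op,op),np.uint8))
    n,l,st,c=cv2.connectedComponentsWithStats(m)
    return [(c[i],st[i],(l==i)) for i in range(1,n) if amin<=st[i,4]<=amax]
def tri(s1,p1,s2,p2):
    o1,d1=ray(s1,*p1);o2,d2=ray(s2,*p2)
    A=np.stack([d1,-d2],1);t=np.linalg.lstsq(A,o2-o1,rcond=None)[0]
    a=o1+d1*t[0];b=o2+d2*t[1];return (a+b)/2,np.linalg.norm(a-b)
E
python3 - <<'E'
from m import *
S=snap('scene');T=snap('side');W=snap('wrist')
for n,s in (('scene',S),('side',T)):
    h=hsv(s);P=cloud(s)
    for nm,lo,hi in (('blue',(105,120,60),(125,255,255)),('green',(50,100,40),(85,255,255)),('yellow',(20,150,80),(30,255,255)),('orange',(5,200,120),(14,255,255))):
        for c,st,m in blobs(cv2.inRange(h,lo,hi),20,op=0):
            cnt=cv2.findContours(m.astype(np.uint8),0,2)[0][0]
            (cc,r)=cv2.minEnclosingCircle(cnt)
            q=P[m&(s['depth']>0)]
            print(n,nm,np.round(c),st[4],'mec',np.round(cc,1),round(r,1),'med',np.round(np.median(q,0)),'zmax',round(np.percentile(q[:,2],95)))
E
```

```text
scene blue [492. 118.] 237 mec [491.5 118.5] 14.6 med [-50. 598.  54.] zmax 100
scene blue [168. 182.] 442 mec [171. 186.] 57.3 med [ 474. -390.   13.] zmax 56
scene blue [147. 185.] 194 mec [146.9 186. ] 9.1 med [ 573. -401.   48.] zmax 58
scene blue [176. 192.] 227 mec [175.7 192.3] 9.3 med [ 581. -311.   47.] zmax 58
scene blue [149. 193.] 31 mec [148.5 191.5] 7.6 med [ 579. -396.   23.] zmax 28
scene blue [252. 224.] 190 mec [252. 224.] 12.6 med [654. -70.  45.] zmax 80
scene blue [337. 240.] 236 mec [337.2 239.9] 12.4 med [663. 149.  45.] zmax 81
scene blue [201. 246.] 245 mec [200.5 245.9] 15.3 med [ 763. -170.   49.] zmax 53
scene blue [236. 249.] 323 mec [235.5 248.5] 10.7 med [776. -74.  75.] zmax 78
scene green [434. 214.] 107 mec [433.9 214.2] 6.3 med [483. 391.  22.] zmax 25
scene yellow [367. 246.] 1141 mec [349.8 241.1] 65.1 med [679. 254.   2.] zmax 4
scene yellow [457. 248.] 769 mec [456.4 247.3] 18.2 med [617. 441.  28.] zmax 41
scene orange [254. 192.] 33 mec [255.  192.5] 7.2 med [566. -89.  76.] zmax 78
side blue [364. 130.] 149 mec [363.7 129.5] 7.7 med [ 555. -392.   46.] zmax 55
side blue [395. 142.] 162 mec [395.9 141.5] 8.3 med [ 448. -386.   47.] zmax 55
side blue [350. 146.] 158 mec [350.3 146. ] 7.9 med [ 561. -302.   47.] zmax 55
side blue [373. 172.] 179 mec [370.5 152. ] 51.7 med [ 445. -245.    7.] zmax 10
side blue [277. 151.] 60 mec [277.  151.5] 8.1 med [ 742. -172.   49.] zmax 52
side blue [252. 164.] 185 mec [251.7 163.4] 8.1 med [765. -68.  74.] zmax 76
side blue [239. 245.] 87 mec [239. 245.] 10.8 med [650. 165.  48.] zmax 82
side blue [297. 276.] 141 mec [300.5 275.2] 11.1 med [481. 172.  53.] zmax 84
side green [247. 368.] 229 mec [247.  368.2] 8.8 med [475. 397.  21.] zmax 24
side yellow [257. 299.] 1809 mec [260.  273.5] 77.0 med [506. 277.   0.] zmax 3
side yellow [185. 358.] 657 mec [186.4 358.7] 22.0 med [594. 448.  38.] zmax 41
```

```bash
cat > c.py <<'E'
from m import *
def rect(p):
    r=cv2.minAreaRect(p[:,:2].astype(np.float32)); (c,(w,h),a)=r
    if w>h: w,h=h,w; a=a-90
    a=(a+90)%180-90   # angle of short side (x axis)
    return np.round(c,1),round(w,1),round(h,1),round(a,2)
def crate(s,roi=((400,780),(-200,400))):
    P=cloud(s);im=hsv(s)
    ok=(s['depth']>0)&(P[...,2]>83)&(P[...,2]<96)&(P[...,0]>roi[0][0])&(P[...,0]<roi[0][1])&(P[...,1]>roi[1][0])&(P[...,1]<roi[1][1])
    ok&=(im[...,1]<70)
    b=blobs(ok.astype(np.uint8),150,op=0)
    b=max(b,key=lambda t:t[1][4])[2]
    q=P[b]; return rect(q),np.round(np.median(q[:,2]),1),q
E
python3 - <<'E'
from c import *
S=snap('scene');T=snap('side')
for a,b in (((165,165),(395.9,141.5)),((146.9,186),(363.7,129.5)),((175.7,192.3),(350.3,146)),((433.9,214.2),(247,368.2))):
    print(np.round(tri(S,a,T,b)[0],1),round(tri(S,a,T,b)[1],1))
for s in (S,T):
    print(crate(s)[:2])
    P=cloud(s);h=hsv(s);m=cv2.inRange(h,(20,150,80),(30,255,255))>0
    m&=(P[...,2]<8)&(P[...,2]>-8)&(P[...,1]>0)&(P[...,1]<420)
    q=P[m];print('bay',rect(q),q[:,2].mean())
    q2=onz(s,*np.nonzero(m)[::-1],0);print(rect(q2))
    b=blobs(m.astype(np.uint8),300,op=0)[0][2]
    for cor in cv2.approxPolyDP(cv2.convexHull(cv2.findContours(b.astype(np.uint8),0,1)[0][0]),4,True)[:,0]: print(cor,onz(s,float(cor[0]),float(cor[1]),0).round(1))
E
```

```text
[ 451.6 -404.4   34.3] 1.1
[ 561.5 -408.9   35. ] 0.7
[ 567.1 -318.8   32.7] 1.2
[474.6 394.2  15.7] 2.7
((array([562.7,  43.1]), 196.4, 241.3, -2.88), np.float64(90.1))
bay (array([573.1, 221.9]), 253.9, 392.5, 0.61) 1.6943829703858384
(array([572.2, 223.1]), 249.4, 394.1, 0.57)
[286 253] [693.4  27.4   0. ]
[289 243] [657.2  27.2   0. ]
[353 201] [449.3 170.9   0. ]
[407 210] [453.9 323.5   0. ]
[406 274] [695.  323.7   0. ]
((array([562.2,  47.4]), 192.6, 242.9, -2.92), np.float64(88.9))
bay (array([574.1, 223.2]), 251.1, 390.0, 0.67) 0.39929603660433427
(array([573.5, 223.4]), 249.2, 387.4, 0.61)
[333 249] [453.3  30.2   0. ]
[276 348] [447.8 324.5   0. ]
[187 298] [694.1 329.6   0. ]
[234 238] [697.1 130.4  -0. ]
```

Measured: ball centres at z≈33–35 (expected 33), bay centre ≈(573,176) at about 0.6°, crate ≈(562,45) at about -2.9°, and rim at 90. I'll go above ball 1 and check its position.

Call:
play_rows(
  increments=[
    {"x": -10,"y": 45,"z": 5},
    {"x": -10,"y": 45,"z": 5},
    {"x": -10,"y": 45,"z": 10},
    {"x": -10,"y": 45,"z": 10},
    {"x": -10,"y": 45,"z": 10},
    {"x": -10,"y": 45,"z": 10},
    {"x": -10,"y": 45,"z": 10},
    {"x": -10,"y": 45,"z": 10},
    {"x": -8,"y": 48,"z": 10},
    {},
  ],
  jaw=91,
  force=15,
)

```text
validation failed for argument at $.in...
```

Run:
```python
from c import *
print(robot.sense()['position'],robot.sense()['orientation'])
s=snap('wrist','w1');T=snap('side','s1');S=snap('scene','sc1')
for p in ([451.6,-404.4,33],[561.5,-408.9,33],[567.1,-318.8,33]): print(proj(s,p),proj(S,p),proj(T,p))
```

```text
[6.49947799e+02 2.40027979e-02 2.92086232e+02] [-3.14154930e+00 -7.83044673e-05  3.48756800e-04]
[135.39512376 471.25249196] [164.95846968 165.21698591] [395.72014123 141.96675664]
[216.39231126 473.74986144] [147.12120387 186.63445523] [363.6738737  129.89577757]
[216.94410033 422.57920704] [175.82832292 192.38681302] [350.4085375  145.77319748]
```

View pics/w1.png

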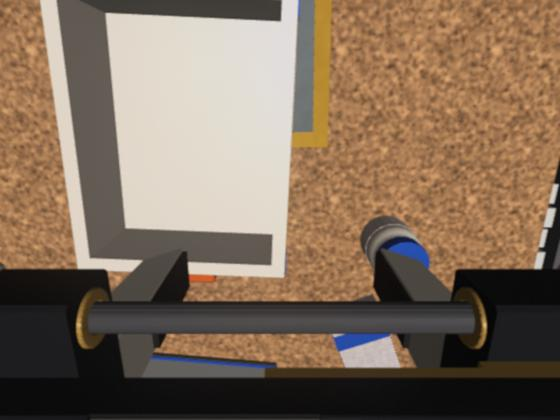

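View pics/s1.png

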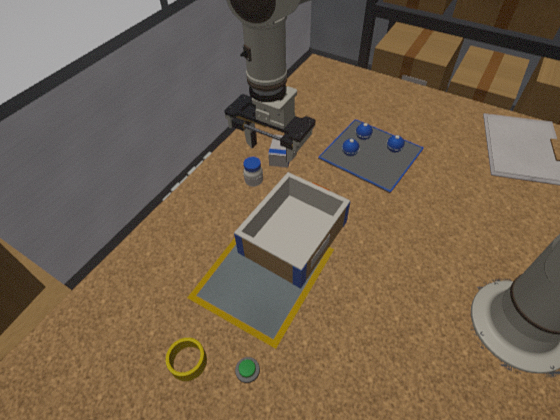

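The call was refused, probably because of the empty row, and nothing moved. Resending with zeros filled in.

Call:
play_rows(
  increments=[
    {"x": -10,"y": 45,"z": 5,"twist": 0},
    {"x": -10,"y": 45,"z": 5,"twist": 0},
    {"x": -10,"y": 45,"z": 10,"twist": 0},
    {"x": -10,"y": 45,"z": 10,"twist": 0},
    {"x": -10,"y": 45,"z": 10,"twist": 0},
    {"x": -10,"y": 45,"z": 10,"twist": 0},
    {"x": -10,"y": 45,"z": 10,"twist": 0},
    {"x": -10,"y": 45,"z": 10,"twist": 0},
    {"x": -8,"y": 48,"z": 10,"twist": 0},
    {"x": 0,"y": 0,"z": 0,"twist": 0},
  ],
  jaw=91,
  force=15,
)

```text
clock: 1.8
position: [558.3, -414.3, 210.6]
orientation: [3.139, -0.013, -0.005]
force: [-0.6, -0.8, 0.4]
width: 0.992
```

Run:
```python
from c import *
print(robot.sense()['position'],robot.sense()['orientation'])
s=snap('wrist','w1')
for p in ([451.6,-404.4,33],[561.5,-408.9,33],[567.1,-318.8,33]): print(proj(s,p))
```

```text
[ 558.25806329 -414.32988165  210.61947924] [ 3.13919869 -0.0132696  -0.00509094]
[147.39969357 191.74521338]
[286.03021456 196.2272236 ]
[293.3010806   75.31349894]
```

View pics/w1.png

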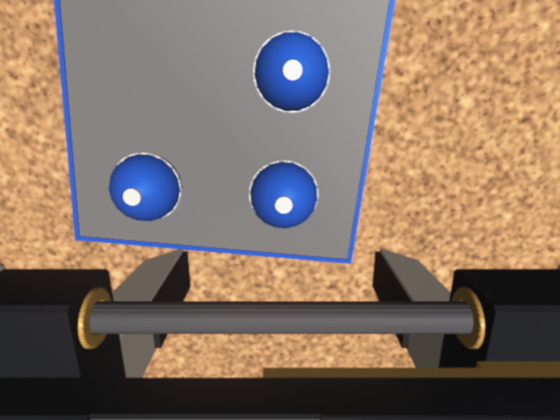

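The wrist view shows the balls at (145,187), (284,194), (291,71), within 2–3 mm of the triangulated points. Checking whether the pose has settled.

Call:
play_rows(
  increments=[
    {"x": 0,"y": 0,"z": 0,"twist": 0},
    {"x": 0,"y": 0,"z": 0,"twist": 0},
  ],
)

```text
clock: 2.1
position: [563.2, -406.0, 212.7]
orientation: [-3.141, -0.004, -0.002]
force: [0.2, 0.3, -0.2]
width: 0.995
```

Run:
```python
from c import *
print(robot.sense()['position'],robot.sense()['orientation'])
s=snap('wrist')
h=hsv(s)
for c,st,m in blobs(cv2.inRange(h,(100,120,40),(128,255,255)),800,op=9):
    cnt=cv2.findContours(m.astype(np.uint8),0,2)[0][0];cc,r=cv2.minEnclosingCircle(cnt)
    print(np.round(cc,1),round(r,1),onz(s,*cc,33).round(1))
```

```text
[ 563.18855677 -406.02737587  212.72794787] [-3.14102779e+00 -4.38600141e-03 -1.58304635e-03]
[285.   84.4] 37.3 [ 565.8 -316.    33. ]
[138.5 196.5] 34.5 [ 448.9 -401.2   33. ]
[276.4 204.8] 32.0 [ 559.4 -407.8   33. ]
```

Call:
play_rows(
  increments=[
    {"x": -1,"y": 0,"z": 20,"twist": 0},
    {"x": -1,"y": 0,"z": 20,"twist": 0},
    {"x": 0,"y": 0,"z": 25,"twist": 0},
    {"x": 0,"y": 0,"z": 25,"twist": 0},
    {"x": 0,"y": 0,"z": 17,"twist": 0},
    {"x": 0,"y": 0,"z": 10,"twist": 0},
    {"x": 0,"y": 0,"z": 5,"twist": 0},
    {"x": 0,"y": 0,"z": 0,"twist": 0},
    {"x": 0,"y": 0,"z": 0,"twist": 0},
  ],
)

```text
clock: 3.28
position: [560.5, -408.3, 91.1]
orientation: [3.141, -0.0, 0.002]
force: [0.2, -0.5, -0.7]
width: 0.991
```

Call:
play_rows(
  increments=[
    {"x": 0,"y": 0,"z": 0,"twist": 0},
    {"x": 0,"y": 0,"z": 0,"twist": 0},
    {"x": 0,"y": 0,"z": 0,"twist": 0},
    {"x": 0,"y": 0,"z": 0,"twist": 0},
    {"x": 0,"y": 0,"z": 0,"twist": 0},
    {"x": 0,"y": 0,"z": 0,"twist": 0},
    {"x": 0,"y": 0,"z": 0,"twist": 0},
    {"x": 0,"y": 0,"z": 0,"twist": 0},
  ],
  jaw=40,
  force=15,
)

```text
clock: 4.28
position: [560.0, -408.0, 90.2]
orientation: [-3.142, -0.0, 0.0]
force: [-0.6, -0.6, 0.7]
width: 0.577
```

Run:
```python
from c import *
snap('side','s2'); snap('wrist','w2');s=robot.sense();print(s['position'],s['orientation'],s['width']*92)
```

```text
[ 559.97995948 -407.95591319   90.22197362] [-3.14153752e+00 -5.15337367e-05  8.41049386e-05] 52.73845201014383
```

View pics/s2.png

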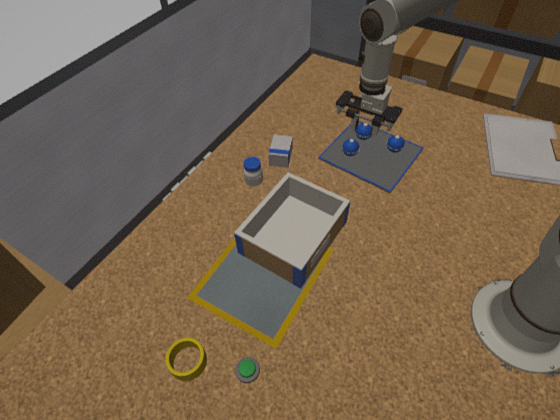

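View pics/w2.png

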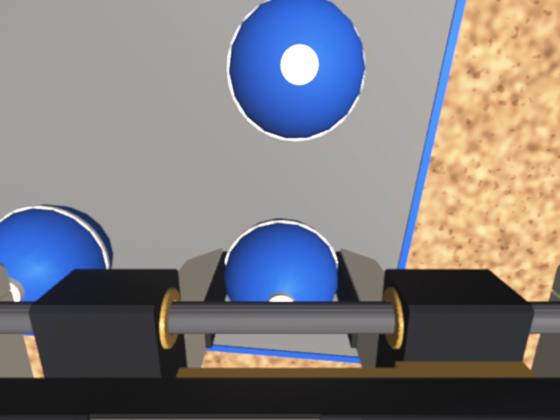

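Ball 1 is gripped (opening 53 mm, held in wrist view at about (280,265)). Lifting it and carrying it to the +y part of the shipper.

Call:
play_rows(
  increments=[
    {"x": 0,"y": 0,"z": -15,"twist": 0},
    {"x": 0,"y": 0,"z": -30,"twist": 0},
    {"x": 0,"y": 0,"z": -40,"twist": 0},
    {"x": 0,"y": 0,"z": -40,"twist": 0},
    {"x": 0,"y": -20,"z": 0,"twist": 0},
    {"x": 1,"y": -40,"z": 0,"twist": 0},
    {"x": 1,"y": -45,"z": 0,"twist": 0},
    {"x": 1,"y": -45,"z": 0,"twist": 0},
    {"x": 1,"y": -45,"z": 0,"twist": 0},
    {"x": 1,"y": -45,"z": 0,"twist": 0},
    {"x": 0,"y": -45,"z": 0,"twist": 0},
    {"x": 0,"y": -45,"z": 0,"twist": 0},
    {"x": 0,"y": -45,"z": 0,"twist": 0},
    {"x": 0,"y": -45,"z": 0,"twist": 0},
    {"x": 0,"y": -45,"z": 0,"twist": 0},
    {"x": 0,"y": -30,"z": 0,"twist": 0},
    {"x": 0,"y": -18,"z": 0,"twist": 0},
    {"x": 0,"y": 0,"z": 0,"twist": 0},
    {"x": 0,"y": 0,"z": 0,"twist": 0},
  ],
)

```text
clock: 6.75
position: [565.0, 103.2, 215.0]
orientation: [3.14, -0.003, -0.001]
force: [-0.1, -1.2, -0.8]
width: 0.576
```

Run:
```python
from c import *
s=robot.sense();print(s['position'],s['width']*92)
for n in('scene','side'): print(crate(snap(n,n+'3'))[:2])
```

```text
[565.01461748 103.19303439 214.96027077] 52.96394133193161
((array([561.5,  44. ]), 199.0, 241.6, -2.22), np.float64(90.3))
((array([561.3,  47. ]), 190.8, 244.2, -2.88), np.float64(88.9))
```

View pics/scene3.png

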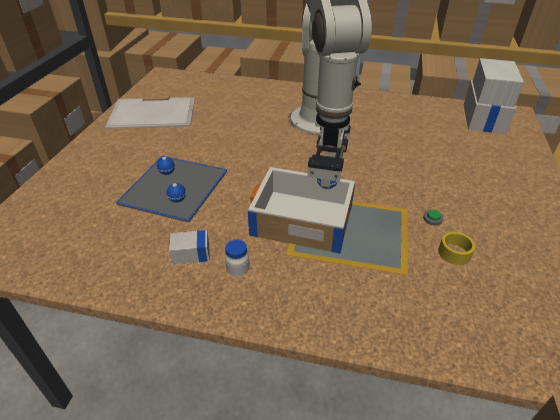

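The ball is held above the shipper, which hasn't moved. Lowering it gently.

Call:
play_rows(
  increments=[
    {"x": 0,"y": 0,"z": 15,"twist": 0},
    {"x": 0,"y": 0,"z": 20,"twist": 0},
    {"x": 0,"y": 0,"z": 20,"twist": 0},
    {"x": 0,"y": 0,"z": 15,"twist": 0},
    {"x": 0,"y": 0,"z": 12,"twist": 0},
    {"x": 0,"y": 0,"z": 10,"twist": 0},
    {"x": 0,"y": 0,"z": 8,"twist": 0},
    {"x": 0,"y": 0,"z": 6,"twist": 0},
    {"x": 0,"y": 0,"z": 6,"twist": 0},
    {"x": 0,"y": 0,"z": 3,"twist": 0},
    {"x": 0,"y": 0,"z": 2,"twist": 0},
    {"x": 0,"y": 0,"z": 0,"twist": 0},
    {"x": 0,"y": 0,"z": 0,"twist": 0},
    {"x": 0,"y": 0,"z": 0,"twist": 0},
  ],
)

```text
clock: 8.6
position: [565.1, 105.1, 98.4]
orientation: [-3.142, -0.0, -0.001]
force: [0.1, -0.4, -0.2]
width: 0.574
```

Run:
```python
from c import *
s=robot.sense();print(s['position'],s['width']*92,s['force'])
snap('scene','scene4');snap('wrist','w4')
```

```text
[565.11904044 105.08007177  98.42112264] 52.83498173032129 [ 0.13515279 -0.37787146 -0.1581553 ]
```

View pics/w4.png

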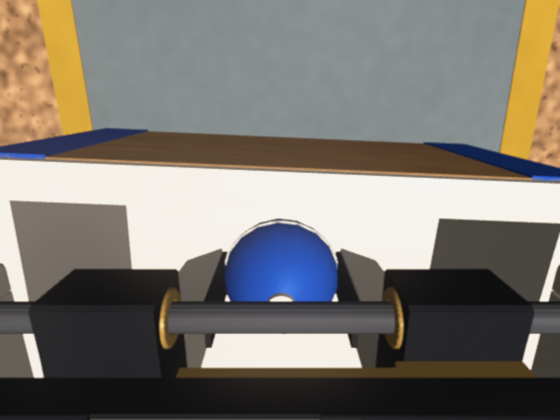

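Call:
play_rows(
  increments=[
    {"x": 0,"y": 0,"z": 2,"twist": 0},
    {"x": 0,"y": 0,"z": 1,"twist": 0},
    {"x": 0,"y": 0,"z": 0,"twist": 0},
    {"x": 0,"y": 0,"z": 0,"twist": 0},
  ],
)

```text
clock: 9.2
position: [565.0, 105.0, 95.2]
orientation: [-3.142, -0.0, -0.0]
force: [-0.5, 0.1, -0.9]
width: 0.573
```

Call:
play_rows(
  increments=[
    {"x": 0,"y": 0,"z": 0,"twist": 0},
    {"x": 0,"y": 0,"z": 0,"twist": 0},
    {"x": 0,"y": 0,"z": 0,"twist": 0},
    {"x": 0,"y": 0,"z": 0,"twist": 0},
    {"x": 0,"y": 0,"z": -5,"twist": 0},
    {"x": 0,"y": 0,"z": -20,"twist": 0},
    {"x": 0,"y": 0,"z": -40,"twist": 0},
    {"x": 0,"y": 0,"z": -50,"twist": 0},
    {"x": 0,"y": 20,"z": 0,"twist": 0},
    {"x": 0,"y": 40,"z": 0,"twist": 0},
    {"x": 0,"y": 45,"z": 0,"twist": 0},
    {"x": 0,"y": 45,"z": 0,"twist": 0},
    {"x": 0,"y": 45,"z": 0,"twist": 0},
    {"x": 0,"y": 45,"z": 0,"twist": 0},
    {"x": 0,"y": 45,"z": 0,"twist": 0},
    {"x": 0,"y": 45,"z": 0,"twist": 0},
    {"x": 0,"y": 45,"z": 0,"twist": 0},
    {"x": 0,"y": 45,"z": 0,"twist": 0},
    {"x": 0,"y": 0,"z": 0,"twist": 0},
    {"x": 0,"y": 0,"z": 0,"twist": 0},
  ],
  jaw=75,
)

```text
clock: 11.7
position: [564.4, -314.9, 210.1]
orientation: [-3.141, 0.001, 0.001]
force: [0.6, 0.7, 0.6]
width: 0.814
```

```bash
cat > b.py <<'E'
from c import *
def balls(s,z,amin=600):
    h=hsv(s);o=[]
    for c,st,m in blobs(cv2.inRange(h,(100,120,40),(128,255,255)),amin,op=9):
        cnt=cv2.findContours(m.astype(np.uint8),0,2)[0][0];cc,r=cv2.minEnclosingCircle(cnt)
        o.append((np.round(cc,1),round(r,1),onz(s,*cc,z).round(1)))
    return o
E
python3 - <<'E'
from b import *
s=robot.sense();print(s['position'],s['width']*92)
for x in balls(snap('wrist','w5'),33): print(x)
for n in ('scene','side'): print(crate(snap(n,n+'5'))[:2])
E
```

```text
[ 564.44505785 -314.87216338  210.10229206] 74.93017163859078
(array([516.5,  20. ]), 47.0, array([ 726.1, -183.1,   33. ]))
(array([283. , 206.4]), 32.5, array([ 565.8, -317.2,   33. ]))
((array([562.7,  43.2]), 196.9, 241.1, -2.84), np.float64(90.2))
((array([561.9,  47.2]), 191.8, 244.0, -2.75), np.float64(88.9))
```

View pics/scene5.png

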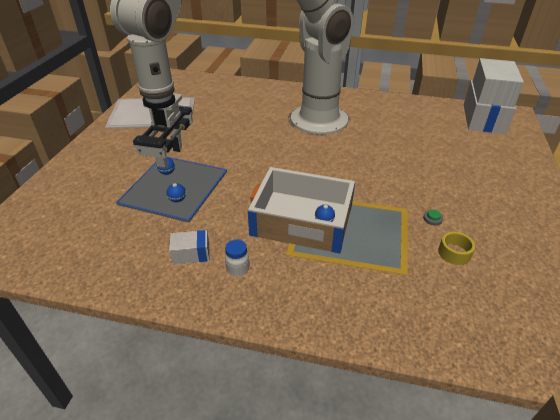

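View pics/w5.png

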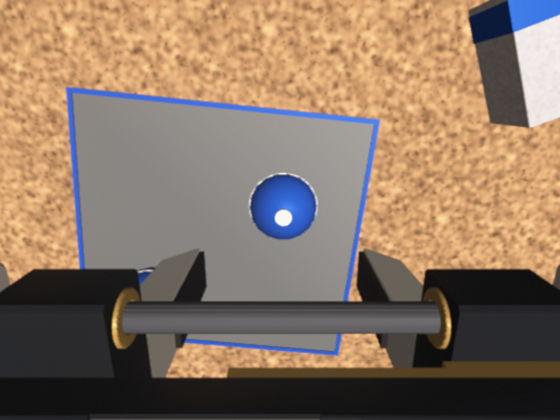

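Ball 1 stands in the shipper at scene (325,214). Ball 2 is at (566,-317), so grasping that next.

Call:
play_rows(
  increments=[
    {"x": 1,"y": 2,"z": 20,"twist": 0},
    {"x": 0,"y": 0,"z": 20,"twist": 0},
    {"x": 0,"y": 0,"z": 25,"twist": 0},
    {"x": 0,"y": 0,"z": 25,"twist": 0},
    {"x": 0,"y": 0,"z": 15,"twist": 0},
    {"x": 0,"y": 0,"z": 10,"twist": 0},
    {"x": 0,"y": 0,"z": 5,"twist": 0},
    {"x": 0,"y": 0,"z": 0,"twist": 0},
    {"x": 0,"y": 0,"z": 0,"twist": 0},
  ],
  jaw=91,
)

```text
clock: 12.98
position: [566.5, -317.2, 91.0]
orientation: [3.141, 0.0, 0.002]
force: [0.1, -0.1, 0.3]
width: 0.99
```

Call:
play_rows(
  increments=[
    {"x": 0,"y": 0,"z": 0,"twist": 0},
    {"x": 0,"y": 0,"z": 0,"twist": 0},
    {"x": 0,"y": 0,"z": 0,"twist": 0},
    {"x": 0,"y": 0,"z": 0,"twist": 0},
    {"x": 0,"y": 0,"z": 0,"twist": 0},
    {"x": 0,"y": 0,"z": 0,"twist": 0},
    {"x": 0,"y": 0,"z": 0,"twist": 0},
  ],
  jaw=40,
)

```text
clock: 13.85
position: [566.0, -317.0, 90.2]
orientation: [-3.142, -0.0, 0.0]
force: [-0.3, 1.3, 1.3]
width: 0.572
```

Call:
play_rows(
  increments=[
    {"x": 0,"y": 0,"z": -15,"twist": 0},
    {"x": 0,"y": 0,"z": -30,"twist": 0},
    {"x": 0,"y": 0,"z": -40,"twist": 0},
    {"x": 0,"y": 0,"z": -40,"twist": 0},
    {"x": 0,"y": -20,"z": 0,"twist": 0},
    {"x": -1,"y": -40,"z": 0,"twist": 0},
    {"x": -1,"y": -40,"z": 0,"twist": 0},
    {"x": -1,"y": -40,"z": 0,"twist": 0},
    {"x": -1,"y": -40,"z": 0,"twist": 0},
    {"x": 0,"y": -40,"z": 0,"twist": 0},
    {"x": 0,"y": -40,"z": 0,"twist": 0},
    {"x": 0,"y": -40,"z": 0,"twist": 0},
    {"x": 0,"y": -40,"z": 0,"twist": 0},
    {"x": 0,"y": -19,"z": 0,"twist": 0},
    {"x": 0,"y": 0,"z": 0,"twist": 0},
    {"x": 0,"y": 0,"z": 0,"twist": 0},
  ],
)

```text
clock: 15.85
position: [561.9, 39.9, 214.9]
orientation: [3.14, -0.003, -0.001]
force: [0.1, -0.3, -0.6]
width: 0.572
```

Run:
```python
from b import *
s=robot.sense();print(s['position'],s['width']*92)
for n in ('scene','side'): print(crate(snap(n,n+'6'))[:2])
```

```text
[561.94897594  39.92592698 214.91270114] 52.59934315173114
((array([563.3,  43.5]), 195.4, 240.7, -2.74), np.float64(90.2))
((array([561.9,  46.9]), 193.9, 243.7, -2.59), np.float64(88.9))
```

View pics/side6.png

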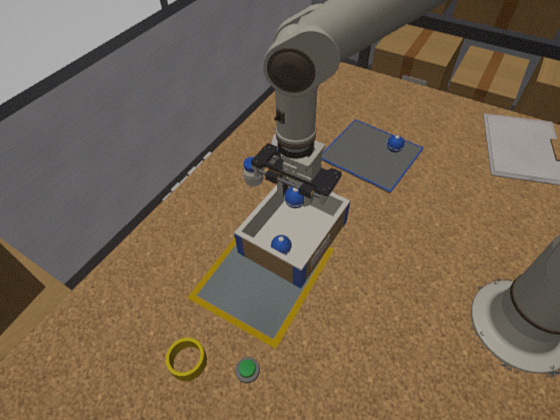

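The crate hasn't moved, ball 1 is at side (281,244), and ball 2 is held. Lowering by 120 to TCP z≈95.

Call:
play_rows(
  increments=[
    {"x": 0,"y": 0,"z": 15,"twist": 0},
    {"x": 0,"y": 0,"z": 20,"twist": 0},
    {"x": 0,"y": 0,"z": 20,"twist": 0},
    {"x": 0,"y": 0,"z": 15,"twist": 0},
    {"x": 0,"y": 0,"z": 12,"twist": 0},
    {"x": 0,"y": 0,"z": 10,"twist": 0},
    {"x": 0,"y": 0,"z": 8,"twist": 0},
    {"x": 0,"y": 0,"z": 6,"twist": 0},
    {"x": 0,"y": 0,"z": 6,"twist": 0},
    {"x": 0,"y": 0,"z": 4,"twist": 0},
    {"x": 0,"y": 0,"z": 2,"twist": 0},
    {"x": 0,"y": 0,"z": 2,"twist": 0},
    {"x": 0,"y": 0,"z": 0,"twist": 0},
    {"x": 0,"y": 0,"z": 0,"twist": 0},
    {"x": 0,"y": 0,"z": 0,"twist": 0},
  ],
)

```text
clock: 17.82
position: [562.1, 42.0, 95.4]
orientation: [-3.142, -0.0, -0.0]
force: [-0.9, 0.3, -1.1]
width: 0.573
```

Call:
play_rows(
  increments=[
    {"x": 0,"y": 0,"z": 0,"twist": 0},
    {"x": 0,"y": 0,"z": 0,"twist": 0},
    {"x": 0,"y": 0,"z": 0,"twist": 0},
    {"x": 0,"y": 0,"z": 0,"twist": 0},
    {"x": 0,"y": 0,"z": -5,"twist": 0},
    {"x": 0,"y": 0,"z": -20,"twist": 0},
    {"x": 0,"y": 0,"z": -40,"twist": 0},
    {"x": 0,"y": 0,"z": -50,"twist": 0},
    {"x": -12,"y": 45,"z": 0,"twist": 0},
    {"x": -12,"y": 45,"z": 0,"twist": 0},
    {"x": -12,"y": 45,"z": 0,"twist": 0},
    {"x": -12,"y": 45,"z": 0,"twist": 0},
    {"x": -12,"y": 45,"z": 0,"twist": 0},
    {"x": -12,"y": 45,"z": 0,"twist": 0},
    {"x": -12,"y": 45,"z": 0,"twist": 0},
    {"x": -12,"y": 45,"z": 0,"twist": 0},
    {"x": -12,"y": 45,"z": 0,"twist": 0},
    {"x": -4,"y": 38,"z": 0,"twist": 0},
    {"x": 0,"y": 0,"z": 0,"twist": 0},
    {"x": 0,"y": 0,"z": 0,"twist": 0},
  ],
  jaw=75,
)

```text
clock: 20.32
position: [450.4, -400.2, 211.1]
orientation: [-3.141, -0.001, -0.002]
force: [0.7, 0.7, -0.3]
width: 0.815
```

Run:
```python
from b import *
s=robot.sense();print(s['position'],s['width']*92)
for x in balls(snap('wrist','w7'),33): print(x)
for n in ('scene','side'): print(crate(snap(n,n+'7'))[:2])
```

```text
[ 450.4309244  -400.21842641  211.12393962] 74.93936897382365
(array([281.8, 204. ]), 32.4, array([ 451. , -400.9,   33. ]))
((array([563.4,  43.4]), 196.5, 240.8, -2.72), np.float64(90.3))
((array([562.1,  47.5]), 192.2, 243.5, -2.57), np.float64(88.9))
```

View pics/side7.png

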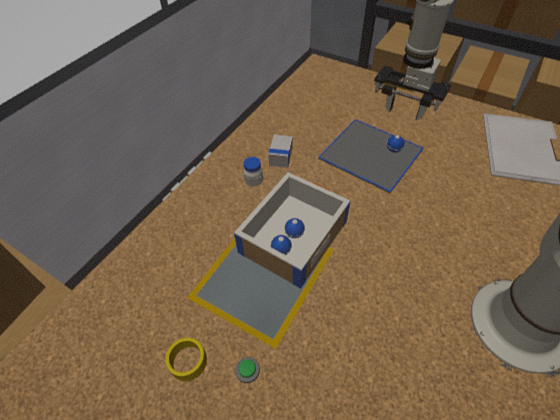

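Two balls stand in the shipper, side (281,244) and (294,228). Grasping the last one at (451,-401).

Call:
play_rows(
  increments=[
    {"x": 1,"y": 0,"z": 20,"twist": 0},
    {"x": 0,"y": 0,"z": 20,"twist": 0},
    {"x": 0,"y": 0,"z": 25,"twist": 0},
    {"x": 0,"y": 0,"z": 25,"twist": 0},
    {"x": 0,"y": 0,"z": 15,"twist": 0},
    {"x": 0,"y": 0,"z": 10,"twist": 0},
    {"x": 0,"y": 0,"z": 5,"twist": 0},
    {"x": 0,"y": 0,"z": 0,"twist": 0},
    {"x": 0,"y": 0,"z": 0,"twist": 0},
  ],
  jaw=91,
)

```text
clock: 21.6
position: [451.4, -401.3, 91.0]
orientation: [3.141, -0.0, 0.002]
force: [-0.9, 0.2, -0.5]
width: 0.99
```

Call:
play_rows(
  increments=[
    {"x": 0,"y": 0,"z": 0,"twist": 0},
    {"x": 0,"y": 0,"z": 0,"twist": 0},
    {"x": 0,"y": 0,"z": 0,"twist": 0},
    {"x": 0,"y": 0,"z": 0,"twist": 0},
    {"x": 0,"y": 0,"z": 0,"twist": 0},
    {"x": 0,"y": 0,"z": 0,"twist": 0},
    {"x": 0,"y": 0,"z": 0,"twist": 0},
  ],
  jaw=40,
)

```text
clock: 22.48
position: [451.1, -401.0, 90.3]
orientation: [3.142, 0.0, 0.0]
force: [-0.3, -0.7, 0.4]
width: 0.573
```

Call:
play_rows(
  increments=[
    {"x": 0,"y": 0,"z": -15,"twist": 0},
    {"x": 0,"y": 0,"z": -30,"twist": 0},
    {"x": 0,"y": 0,"z": -40,"twist": 0},
    {"x": 0,"y": 0,"z": -40,"twist": 0},
    {"x": 6,"y": -20,"z": 0,"twist": 0},
    {"x": 12,"y": -42,"z": 0,"twist": 0},
    {"x": 12,"y": -42,"z": 0,"twist": 0},
    {"x": 12,"y": -42,"z": 0,"twist": 0},
    {"x": 12,"y": -42,"z": 0,"twist": 0},
    {"x": 12,"y": -42,"z": 0,"twist": 0},
    {"x": 12,"y": -42,"z": 0,"twist": 0},
    {"x": 12,"y": -42,"z": 0,"twist": 0},
    {"x": 12,"y": -42,"z": 0,"twist": 0},
    {"x": 6,"y": -26,"z": 0,"twist": 0},
    {"x": 0,"y": 0,"z": 0,"twist": 0},
    {"x": 0,"y": 0,"z": 0,"twist": 0},
  ],
)

```text
clock: 24.48
position: [558.2, -19.6, 214.7]
orientation: [3.141, 0.0, -0.002]
force: [0.2, -0.4, -1.8]
width: 0.577
```

Run:
```python
from b import *
s=robot.sense();print(s['position'],s['width']*92)
for n in ('scene','side'): print(crate(snap(n,n+'8'))[:2])
```

```text
[558.18741472 -19.56906452 214.71217745] 53.10903722043003
((array([563.4,  43.4]), 194.2, 240.3, -2.4), np.float64(90.2))
((array([562.,  47.]), 191.2, 242.3, -2.42), np.float64(88.9))
```

View pics/side8.png

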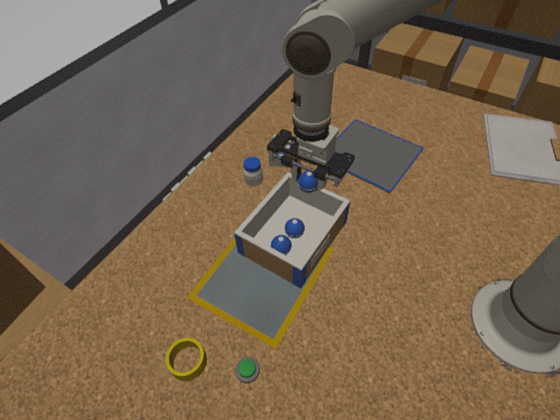

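Call:
play_rows(
  increments=[
    {"x": 0,"y": 0,"z": 15,"twist": 0},
    {"x": 0,"y": 0,"z": 20,"twist": 0},
    {"x": 0,"y": 0,"z": 20,"twist": 0},
    {"x": 0,"y": 0,"z": 15,"twist": 0},
    {"x": 0,"y": 0,"z": 12,"twist": 0},
    {"x": 0,"y": 0,"z": 10,"twist": 0},
    {"x": 0,"y": 0,"z": 8,"twist": 0},
    {"x": 0,"y": 0,"z": 6,"twist": 0},
    {"x": 0,"y": 0,"z": 6,"twist": 0},
    {"x": 0,"y": 0,"z": 4,"twist": 0},
    {"x": 0,"y": 0,"z": 2,"twist": 0},
    {"x": 0,"y": 0,"z": 2,"twist": 0},
    {"x": 0,"y": 0,"z": 0,"twist": 0},
    {"x": 0,"y": 0,"z": 0,"twist": 0},
    {"x": 0,"y": 0,"z": 0,"twist": 0},
  ],
)

```text
clock: 26.45
position: [559.1, -19.0, 95.4]
orientation: [-3.142, 0.0, -0.0]
force: [0.5, -0.3, 0.3]
width: 0.577
```

Call:
play_rows(
  increments=[
    {"x": 0,"y": 0,"z": 0,"twist": 0},
    {"x": 0,"y": 0,"z": 0,"twist": 0},
    {"x": 0,"y": 0,"z": 0,"twist": 0},
    {"x": 0,"y": 0,"z": 0,"twist": 0},
    {"x": 0,"y": 0,"z": -5,"twist": 0},
    {"x": 0,"y": 0,"z": -20,"twist": 0},
    {"x": 0,"y": 0,"z": -40,"twist": 0},
    {"x": 0,"y": 0,"z": -50,"twist": 0},
    {"x": 15,"y": 30,"z": -10,"twist": 0},
    {"x": 15,"y": 40,"z": -10,"twist": 0},
    {"x": 15,"y": 40,"z": -10,"twist": 0},
    {"x": 15,"y": 20,"z": 0,"twist": 0},
    {"x": 0,"y": 0,"z": 0,"twist": 0},
    {"x": 0,"y": 0,"z": 0,"twist": 0},
    {"x": 0,"y": 0,"z": 0,"twist": 0},
  ],
  jaw=75,
)

```text
clock: 28.32
position: [618.6, -147.2, 240.5]
orientation: [-3.141, -0.004, 0.0]
force: [0.3, 0.2, 0.7]
width: 0.818
```

Run:
```python
from b import *
s=robot.sense();print(s['position'],s['width']*92)
snap('wrist','w9')
for n in ('scene','side'): print(crate(snap(n,n+'9'))[:2])
```

```text
[ 618.60772223 -147.15519197  240.53474684] 75.29184934272288
((array([563.7,  43.7]), 197.7, 241.8, -1.67), np.float64(90.3))
((array([562. ,  47.9]), 192.6, 244.9, -2.86), np.float64(88.8))
```

View pics/w9.png

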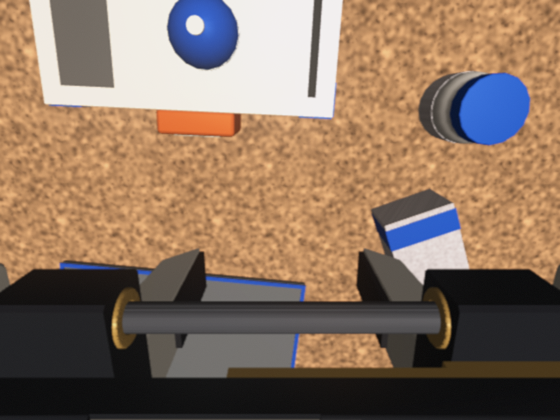

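View pics/scene9.png

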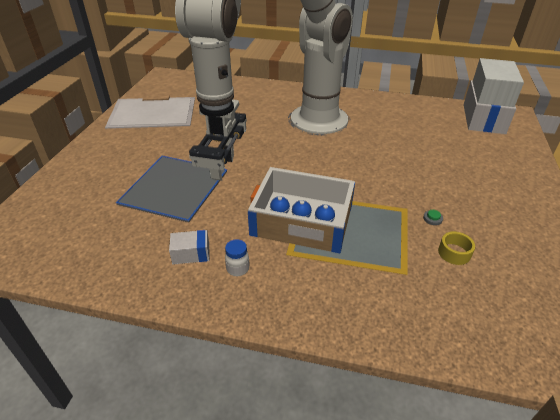

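All three balls stand in the shipper. In the wrist view its rear rim corners are near (44,105) and (333,118), and the logger spans (157..240, ~110..136). Turning those into positions.

Run:
```python
from b import *
s=snap('wrist')
a=onz(s,44.,104.,90);b=onz(s,333.,117.,90);print(a,b,np.linalg.norm(a-b),np.arctan2(*(b-a)[[1,0]]))
h=hsv(s)
for c,st,m in blobs(cv2.inRange(h,(3,180,100),(14,255,255)),300,op=5):
    v,u=np.nonzero(m)
    print(c,st,onz(s,float(u.min()),float(v.max()),75),onz(s,float(u.max()),float(v.max()),75))
P=cloud(s);q=P[(P[...,2]>20)&(P[...,0]>690)&(P[...,1]>-250)&(P[...,1]<0)];print('bystander x min',q.min(0))
print(robot.sense()['position'])
```

```text
[461.48782446 -71.41508712  90.        ] [653.23613725 -79.4831646   90.        ] 191.91797553216892 -0.04205158894934236
[195.20793269 121.85997596] [ 157  110   78   25 1664] [529.16202799 -92.31061247  75.        ] [584.62179687 -92.22663569  75.        ]
bystander x min [ 695.84959697 -226.50477376   20.00926546]
[ 618.85693987 -148.19122899  240.33835752]
```

Call:
play_rows(
  increments=[
    {"x": 0,"y": 0,"z": 30,"twist": 0},
    {"x": 0,"y": 0,"z": 40,"twist": 0},
    {"x": 0,"y": 0,"z": 40,"twist": 0},
    {"x": 0,"y": 0,"z": 20,"twist": 0},
    {"x": 0,"y": 0,"z": 9,"twist": 0},
    {"x": 0,"y": 0,"z": 5,"twist": 0},
    {"x": 0,"y": -15,"z": 0,"twist": 0},
    {"x": 0,"y": -20,"z": 0,"twist": 0},
    {"x": 0,"y": -14,"z": 0,"twist": 0},
    {"x": 0,"y": 0,"z": 0,"twist": 0},
    {"x": 0,"y": 0,"z": 0,"twist": 0},
  ],
  jaw=0,
)

```text
clock: 29.9
position: [619.1, -100.3, 96.4]
orientation: [3.141, 0.0, 0.0]
force: [0.7, -0.6, -0.0]
width: 0.004
```

Run:
```python
from b import *
s=robot.sense();print(s['position'],s['width']*92,s['force'])
snap('wrist','w10'); snap('scene','sc10'); snap('side','si10')
```

```text
[ 619.09048318 -100.33332176   96.40700851] 0.38648397127786055 [ 0.6600366  -0.64948033 -0.02619337]
```

View pics/w10.png

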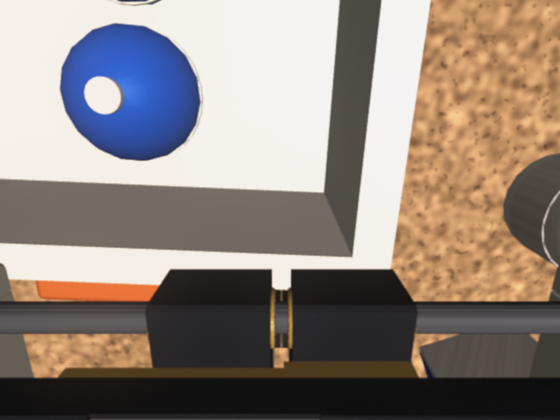

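View pics/si10.png

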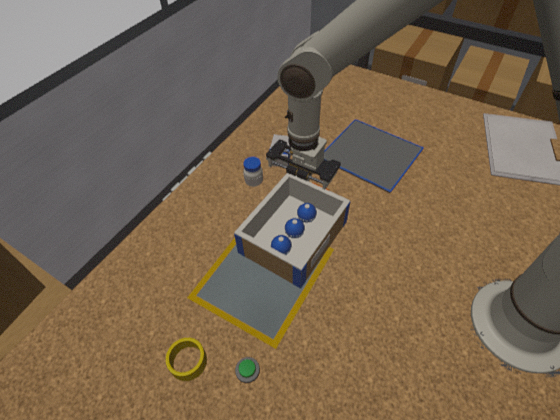

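Finger is clear of the logger, which shows at (40..150, 290) while the finger is at about x=280. First small push at the +x corner.

Call:
play_rows(
  increments=[
    {"x": 0,"y": -4,"z": 0,"twist": 0},
    {"x": 0,"y": -4,"z": 0,"twist": 0},
    {"x": 0,"y": -4,"z": 0,"twist": 0},
    {"x": 0,"y": -4,"z": 0,"twist": 0},
    {"x": 0,"y": -4,"z": 0,"twist": 0},
    {"x": 0,"y": -4,"z": 0,"twist": 0},
    {"x": 0,"y": -4,"z": 0,"twist": 0},
  ],
)

```text
clock: 30.92
position: [620.3, -77.1, 96.2]
orientation: [3.136, -0.007, 0.004]
force: [5.6, -10.1, -5.2]
width: 0.005
```

```bash
cat > rear.py <<'E'
from b import *
def both():
    s=robot.sense();print('tcp',s['position'].round(1),'F',s['force'].round(1),'t',round(s['clock'],1))
    r=[crate(snap(n)) for n in ('scene','side')]
    for x in r: print(x[:2])
if __name__=='__main__':
    both()
E
python3 rear.py
```

```text
tcp [620.3 -77.1  96.2] F [  5.6 -10.1  -5.2] t 30.9
((array([561.6,  57.9]), 196.2, 229.3, -0.88), np.float64(90.2))
((array([559.1,  57. ]), 192.1, 243.5, -0.64), np.float64(89.0))
```

10 N, and the crate moved about 12 mm and turned +2°. Now the -x corner: retreat, go round the logger, push. I want a slight cw angle so the crate drifts +x.

Call:
play_rows(
  increments=[
    {"x": 0,"y": 10,"z": 0,"twist": 0},
    {"x": 0,"y": 20,"z": 0,"twist": 0},
    {"x": 0,"y": 15,"z": 0,"twist": 0},
    {"x": -40,"y": 0,"z": 0,"twist": 0},
    {"x": -43,"y": 0,"z": 0,"twist": 0},
    {"x": -40,"y": 0,"z": 0,"twist": 0},
    {"x": 0,"y": 0,"z": 0,"twist": 0},
    {"x": 0,"y": -15,"z": 0,"twist": 0},
    {"x": 0,"y": -15,"z": 0,"twist": 0},
    {"x": 0,"y": -8,"z": 0,"twist": 0},
    {"x": 0,"y": -4,"z": 0,"twist": 0},
    {"x": 0,"y": -4,"z": 0,"twist": 0},
    {"x": 0,"y": -4,"z": 0,"twist": 0},
    {"x": 0,"y": -4,"z": 0,"twist": 0},
    {"x": 0,"y": -4,"z": 0,"twist": 0},
    {"x": 0,"y": -4,"z": 0,"twist": 0},
    {"x": 0,"y": -4,"z": 0,"twist": 0},
    {"x": 0,"y": 0,"z": 0,"twist": 0},
  ],
)

```text
clock: 33.28
position: [494.5, -58.3, 96.3]
orientation: [3.134, -0.012, -0.006]
force: [-5.7, -17.5, 7.7]
width: 0.006
```

```bash
python3 rear.py
```

```text
tcp [494.5 -58.3  96.3] F [ -5.7 -17.5   7.7] t 33.3
((array([563.2,  67.9]), 196.9, 239.6, -3.29), np.float64(90.3))
((array([562.3,  71.7]), 192.0, 242.7, -3.2), np.float64(89.0))
```

Call:
play_rows(
  increments=[
    {"x": 0,"y": -4,"z": 0,"twist": 0},
    {"x": 0,"y": -4,"z": 0,"twist": 0},
    {"x": 0,"y": -4,"z": 0,"twist": 0},
    {"x": 0,"y": -4,"z": 0,"twist": 0},
    {"x": 0,"y": 0,"z": 0,"twist": 0},
  ],
)

```text
clock: 34.0
position: [494.2, -42.7, 96.3]
orientation: [3.133, -0.012, -0.007]
force: [-5.2, -18.6, 9.2]
width: 0.009
```

```bash
python3 rear.py
```

```text
tcp [494.2 -42.7  96.3] F [ -5.2 -18.6   9.2] t 34.0
((array([566.8,  81. ]), 196.8, 241.6, -5.11), np.float64(90.2))
((array([566.2,  86. ]), 192.0, 240.7, -5.02), np.float64(89.0))
```

Call:
play_rows(
  increments=[
    {"x": 0,"y": 10,"z": 0,"twist": 0},
    {"x": 0,"y": 20,"z": 0,"twist": 0},
    {"x": 0,"y": 18,"z": 0,"twist": 0},
    {"x": 40,"y": 2,"z": 0,"twist": 0},
    {"x": 41,"y": 0,"z": 0,"twist": 0},
    {"x": 40,"y": 0,"z": 0,"twist": 0},
    {"x": 0,"y": 0,"z": 0,"twist": 0},
    {"x": 0,"y": -15,"z": 0,"twist": 0},
    {"x": 0,"y": -10,"z": 0,"twist": 0},
    {"x": 0,"y": -5,"z": 0,"twist": 0},
    {"x": 0,"y": -4,"z": 0,"twist": 0},
    {"x": 0,"y": -4,"z": 0,"twist": 0},
    {"x": 0,"y": -4,"z": 0,"twist": 0},
    {"x": 0,"y": -4,"z": 0,"twist": 0},
    {"x": 0,"y": -4,"z": 0,"twist": 0},
    {"x": 0,"y": -4,"z": 0,"twist": 0},
    {"x": 0,"y": -4,"z": 0,"twist": 0},
    {"x": 0,"y": 0,"z": 0,"twist": 0},
  ],
)

```text
clock: 36.35
position: [618.0, -31.7, 96.3]
orientation: [3.137, -0.006, 0.004]
force: [4.2, -7.8, -5.2]
width: 0.005
```

```bash
python3 rear.py
```

```text
tcp [618.  -31.7  96.3] F [ 4.2 -7.8 -5.2] t 36.4
((array([561.8, 105.4]), 196.8, 230.7, -1.68), np.float64(90.1))
((array([561.5, 102.9]), 192.3, 243.3, -2.24), np.float64(88.9))
```

Call:
play_rows(
  increments=[
    {"x": 0,"y": 10,"z": 0,"twist": 0},
    {"x": 0,"y": 20,"z": 0,"twist": 0},
    {"x": 0,"y": 10,"z": 0,"twist": 0},
    {"x": -40,"y": 0,"z": 0,"twist": 0},
    {"x": -43,"y": 0,"z": 0,"twist": 0},
    {"x": -40,"y": 0,"z": 0,"twist": 0},
    {"x": 0,"y": 0,"z": 0,"twist": 0},
    {"x": 0,"y": -20,"z": 0,"twist": 0},
    {"x": 0,"y": -15,"z": 0,"twist": 0},
    {"x": 0,"y": -4,"z": 0,"twist": 0},
    {"x": 0,"y": -4,"z": 0,"twist": 0},
    {"x": 0,"y": -4,"z": 0,"twist": 0},
    {"x": 0,"y": -4,"z": 0,"twist": 0},
    {"x": 0,"y": -4,"z": 0,"twist": 0},
    {"x": 0,"y": -4,"z": 0,"twist": 0},
    {"x": 0,"y": -4,"z": 0,"twist": 0},
    {"x": 0,"y": -4,"z": 0,"twist": 0},
    {"x": 0,"y": 0,"z": 0,"twist": 0},
  ],
)

```text
clock: 38.7
position: [492.7, -9.5, 96.6]
orientation: [3.131, -0.015, -0.007]
force: [-6.2, -21.7, 13.2]
width: 0.003
```

```bash
python3 rear.py
```

```text
tcp [492.7  -9.5  96.6] F [ -6.2 -21.7  13.2] t 38.7
((array([566.6, 114.4]), 196.1, 241.0, -5.13), np.float64(90.2))
((array([564.6, 118.4]), 192.3, 242.5, -4.69), np.float64(89.1))
```

Call:
play_rows(
  increments=[
    {"x": 0,"y": -4,"z": 0,"twist": 0},
    {"x": 0,"y": -4,"z": 0,"twist": 0},
    {"x": 0,"y": -4,"z": 0,"twist": 0},
    {"x": 0,"y": -4,"z": 0,"twist": 0},
    {"x": 0,"y": 0,"z": 0,"twist": 0},
  ],
)

```text
clock: 39.42
position: [492.4, 5.9, 96.6]
orientation: [3.13, -0.016, -0.009]
force: [-7.4, -24.3, 16.1]
width: 0.006
```

```bash
python3 rear.py; python3 -c "
from h import *
snap('scene','sc15');snap('wrist','w15')"
```

```text
tcp [492.4   5.9  96.6] F [ -7.4 -24.3  16.1] t 39.4
((array([570.1, 127.6]), 197.4, 240.3, -7.03), np.float64(90.1))
((array([568.5, 131.6]), 191.6, 243.0, -6.92), np.float64(89.1))
```

View pics/sc15.png

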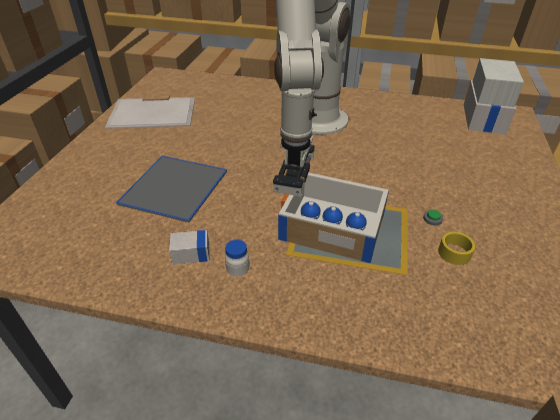

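Call:
play_rows(
  increments=[
    {"x": 0,"y": 12,"z": 0,"twist": 0},
    {"x": 0,"y": 20,"z": 0,"twist": 0},
    {"x": 0,"y": 22,"z": 0,"twist": 0},
    {"x": 40,"y": 2,"z": 0,"twist": 0},
    {"x": 40,"y": 0,"z": 0,"twist": 0},
    {"x": 40,"y": 0,"z": 0,"twist": 0},
    {"x": 0,"y": 0,"z": 0,"twist": 0},
    {"x": 0,"y": -15,"z": 0,"twist": 0},
    {"x": 0,"y": -11,"z": 0,"twist": 0},
    {"x": 0,"y": -4,"z": 0,"twist": 0},
    {"x": 0,"y": -4,"z": 0,"twist": 0},
    {"x": 0,"y": -4,"z": 0,"twist": 0},
    {"x": 0,"y": -4,"z": 0,"twist": 0},
    {"x": 0,"y": -4,"z": 0,"twist": 0},
    {"x": 0,"y": -4,"z": 0,"twist": 0},
    {"x": 0,"y": -4,"z": 0,"twist": 0},
    {"x": 0,"y": 0,"z": 0,"twist": 0},
  ],
)

```text
clock: 41.75
position: [615.0, 9.2, 96.2]
orientation: [3.137, -0.006, 0.003]
force: [4.1, -9.5, -3.5]
width: 0.0
```

```bash
python3 rear.py
```

```text
tcp [615.    9.2  96.2] F [ 4.1 -9.5 -3.5] t 41.8
((array([567.7, 145.1]), 196.5, 236.7, -4.23), np.float64(90.0))
((array([565.9, 146.3]), 192.9, 243.6, -4.29), np.float64(89.1))
```

Call:
play_rows(
  increments=[
    {"x": 0,"y": 10,"z": 0,"twist": 0},
    {"x": 0,"y": 20,"z": 0,"twist": 0},
    {"x": 0,"y": 10,"z": 0,"twist": 0},
    {"x": -40,"y": 0,"z": 0,"twist": 0},
    {"x": -40,"y": 0,"z": 0,"twist": 0},
    {"x": -40,"y": 0,"z": 0,"twist": 0},
    {"x": 0,"y": 0,"z": 0,"twist": 0},
    {"x": 0,"y": -20,"z": 0,"twist": 0},
    {"x": 0,"y": -16,"z": 0,"twist": 0},
    {"x": 0,"y": -4,"z": 0,"twist": 0},
    {"x": 0,"y": -4,"z": 0,"twist": 0},
    {"x": 0,"y": -4,"z": 0,"twist": 0},
    {"x": 0,"y": -4,"z": 0,"twist": 0},
    {"x": 0,"y": -4,"z": 0,"twist": 0},
    {"x": 0,"y": -4,"z": 0,"twist": 0},
    {"x": 0,"y": 0,"z": 0,"twist": 0},
  ],
)

```text
clock: 43.85
position: [492.8, 25.1, 96.2]
orientation: [3.132, -0.014, -0.007]
force: [-4.7, -20.4, 11.0]
width: 0.006
```

```bash
python3 rear.py
```

```text
tcp [492.8  25.1  96.2] F [ -4.7 -20.4  11. ] t 43.9
((array([569.3, 148.1]), 197.6, 241.1, -5.76), np.float64(90.1))
((array([566.4, 153.6]), 191.9, 241.2, -5.72), np.float64(89.0))
```

Call:
play_rows(
  increments=[
    {"x": 0,"y": -4,"z": 0,"twist": 0},
    {"x": 0,"y": -4,"z": 0,"twist": 0},
    {"x": 0,"y": -2,"z": 0,"twist": 0},
    {"x": 0,"y": 0,"z": 0,"twist": 0},
  ],
)

```text
clock: 44.45
position: [492.1, 33.8, 96.2]
orientation: [3.13, -0.016, -0.01]
force: [-7.2, -23.7, 14.0]
width: 0.009
```

```bash
python3 rear.py
```

```text
tcp [492.1  33.8  96.2] F [ -7.2 -23.7  14. ] t 44.5
((array([569.4, 155.3]), 196.9, 241.4, -7.07), np.float64(90.1))
((array([568.4, 159.9]), 192.4, 242.1, -7.1), np.float64(89.1))
```

Call:
play_rows(
  increments=[
    {"x": 0,"y": 14,"z": 0,"twist": 0},
    {"x": 0,"y": 20,"z": 0,"twist": 0},
    {"x": 0,"y": 20,"z": 0,"twist": 0},
    {"x": 43,"y": 2,"z": 0,"twist": 0},
    {"x": 43,"y": 0,"z": 0,"twist": 0},
    {"x": 43,"y": 0,"z": 0,"twist": 0},
    {"x": 0,"y": 0,"z": 0,"twist": 0},
    {"x": 0,"y": -15,"z": 0,"twist": 0},
    {"x": 0,"y": -11,"z": 0,"twist": 0},
    {"x": 0,"y": -4,"z": 0,"twist": 0},
    {"x": 0,"y": -4,"z": 0,"twist": 0},
    {"x": 0,"y": -4,"z": 0,"twist": 0},
    {"x": 0,"y": -4,"z": 0,"twist": 0},
    {"x": 0,"y": -4,"z": 0,"twist": 0},
    {"x": 0,"y": -4,"z": 0,"twist": 0},
    {"x": 0,"y": 0,"z": 0,"twist": 0},
  ],
)

```text
clock: 46.55
position: [624.0, 33.5, 96.2]
orientation: [3.137, -0.006, 0.003]
force: [5.1, -9.3, -3.6]
width: 0.005
```

```bash
python3 rear.py
```

```text
tcp [624.   33.5  96.2] F [ 5.1 -9.3 -3.6] t 46.5
((array([566. , 169.8]), 198.3, 238.8, -4.17), np.float64(90.0))
((array([565.4, 172.2]), 192.2, 242.5, -4.7), np.float64(89.1))
```

Call:
play_rows(
  increments=[
    {"x": 0,"y": -3,"z": 0,"twist": 0},
    {"x": 0,"y": -3,"z": 0,"twist": 0},
    {"x": 0,"y": 0,"z": 0,"twist": 0},
    {"x": 0,"y": 10,"z": 0,"twist": 0},
    {"x": 0,"y": 25,"z": 0,"twist": 0},
    {"x": 0,"y": 30,"z": 0,"twist": 0},
    {"x": 0,"y": 30,"z": 0,"twist": 0},
    {"x": 0,"y": 0,"z": -30,"twist": 0},
    {"x": 0,"y": 0,"z": -50,"twist": 0},
    {"x": 0,"y": 0,"z": -50,"twist": 0},
    {"x": 0,"y": 0,"z": -20,"twist": 0},
    {"x": 0,"y": 0,"z": 0,"twist": 0},
    {"x": 0,"y": 0,"z": 0,"twist": 0},
  ],
)

```text
clock: 48.28
position: [621.7, -50.9, 244.3]
orientation: [-3.141, -0.0, 0.005]
force: [0.2, -0.8, -1.7]
width: 0.004
```

```bash
python3 rear.py
python3 - <<'E'
from c import *
for n in ('scene','side','wrist'):
    s=snap(n,n+'17');P=cloud(s);h=hsv(s)
    m=(cv2.inRange(h,(20,150,80),(30,255,255))>0)
    q=onz(s,*np.nonzero(m)[::-1],0)
    k=(q[:,1]>0)&(q[:,1]<345)&(q[:,0]>420)&(q[:,0]<720);
    zz=P[m][k][:,2]; q=q[k][np.abs(zz)<8]
    print(n,len(q),rect(q),np.percentile(q,[0.5,99.5],axis=0).round(0)[:,:2])
E
```

```text
tcp [621.7 -50.9 244.3] F [ 0.2 -0.8 -1.7] t 48.3
((array([565.5, 172.2]), 196.3, 241.7, -3.65), np.float64(90.1))
((array([564.2, 176.8]), 192.1, 243.3, -3.38), np.float64(89.0))
scene 1064 (array([573.5, 175.4]), 247.7, 298.8, 0.61) [[453.  27.]
 [698. 325.]]
side 1493 (array([574.2, 179. ]), 249.6, 299.1, 0.63) [[449.  31.]
 [697. 329.]]
wrist 5944 (array([574.4,  68.4]), 78.3, 249.1, -89.38) [[451.  29.]
 [699. 108.]]
```

View pics/wrist17.png

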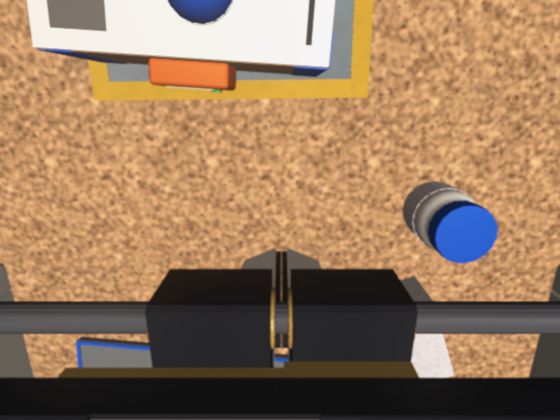

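View pics/side17.png

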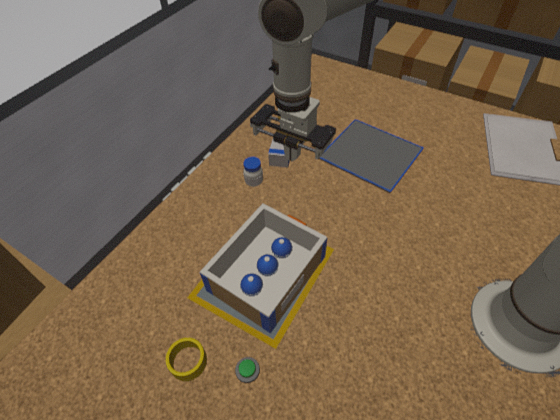

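Both fixed cameras now see the full bay outline: the crate is 8–10 mm short in x, about 2.5 mm short in y and -4.1° out. That's within limits, but I'll square it with a small +x push on the -x wall near its -y end, which fixes both x and angle.

Call:
play_rows(
  increments=[
    {"x": -38,"y": -28,"z": 0,"twist": 0},
    {"x": -39,"y": -28,"z": 0,"twist": 0},
    {"x": -39,"y": -28,"z": 0,"twist": 0},
    {"x": -39,"y": -28,"z": 0,"twist": 0},
    {"x": -39,"y": -28,"z": 0,"twist": 0},
    {"x": 0,"y": 0,"z": 0,"twist": 0},
    {"x": 0,"y": 0,"z": 0,"twist": 0},
  ],
)

```text
clock: 49.4
position: [429.5, 88.8, 246.3]
orientation: [3.141, 0.0, 0.001]
force: [-0.0, 1.0, 0.1]
width: 0.003
```

```bash
python3 rear.py
python3 - <<'E'
from h import *
print(robot.sense()['joint_pos'].round(2),robot.sense()['orientation'])
E
```

```text
tcp [429.5  88.8 246.3] F [-0.   1.   0.1] t 49.4
((array([565.6, 172. ]), 194.8, 242.3, -3.67), np.float64(90.1))
((array([564.6, 176.9]), 192.3, 243.5, -3.57), np.float64(89.1))
[ 0.22  0.19 -0.53  2.1   0.12  0.88 -0.38] [-3.14132982e+00  2.21079404e-03 -7.36725638e-04]
```

Call:
play_rows(
  increments=[
    {"x": -5,"y": 0,"z": 30,"twist": 0},
    {"x": 0,"y": 0,"z": 40,"twist": 0},
    {"x": 0,"y": 0,"z": 40,"twist": 0},
    {"x": 0,"y": 0,"z": 25,"twist": 0},
    {"x": 0,"y": 0,"z": 10,"twist": 0},
    {"x": 0,"y": 0,"z": 4,"twist": 0},
    {"x": 5,"y": 0,"z": 0,"twist": 0},
    {"x": 5,"y": 0,"z": 0,"twist": 0},
    {"x": 5,"y": 0,"z": 0,"twist": 0},
    {"x": 4,"y": 0,"z": 0,"twist": 0},
    {"x": 0,"y": 0,"z": 0,"twist": 0},
    {"x": 0,"y": 0,"z": 0,"twist": 0},
  ],
)

```text
clock: 51.0
position: [442.8, 89.0, 97.2]
orientation: [3.142, 0.0, -0.0]
force: [-0.0, 0.9, -0.8]
width: 0.012
```

```bash
python3 rear.py
python3 - <<'E'
from h import *
snap('side','si19')
E
```

```text
tcp [442.8  89.   97.2] F [-0.   0.9 -0.8] t 51.0
((array([565.8, 171.7]), 196.4, 242.5, -3.39), np.float64(90.1))
((array([564.6, 177.2]), 191.6, 241.9, -3.64), np.float64(89.1))
```

View pics/si19.png

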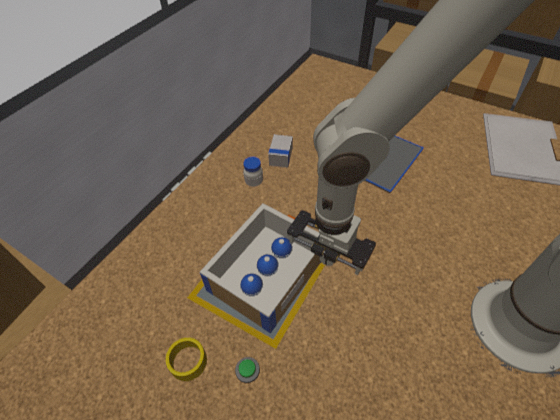

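Call:
play_rows(
  increments=[
    {"x": 4,"y": 0,"z": 0,"twist": 0},
    {"x": 4,"y": 0,"z": 0,"twist": 0},
    {"x": 4,"y": 0,"z": 0,"twist": 0},
    {"x": 4,"y": 0,"z": 0,"twist": 0},
    {"x": 4,"y": 0,"z": 0,"twist": 0},
    {"x": 0,"y": 0,"z": 0,"twist": 0},
  ],
)

```text
clock: 51.9
position: [450.9, 86.3, 95.3]
orientation: [3.132, 0.001, -0.037]
force: [-32.9, -4.8, 29.6]
width: 0.005
```

```bash
python3 rear.py
```

```text
tcp [450.9  86.3  95.3] F [-32.9  -4.8  29.6] t 51.9
((array([568.3, 172.9]), 196.0, 241.8, -1.93), np.float64(90.2))
((array([568. , 177.3]), 191.9, 241.0, -1.42), np.float64(89.2))
```

That gave 33 N with some tool tilt, so I'm stopping here. The crate is now about 6 mm and 2.3° from the bay pose. Backing off and looking at it and the button.

Call:
play_rows(
  increments=[
    {"x": -8,"y": 0,"z": 0,"twist": 0},
    {"x": -10,"y": 0,"z": 0,"twist": 0},
    {"x": -12,"y": 0,"z": 0,"twist": 0},
    {"x": 0,"y": 0,"z": -30,"twist": 0},
    {"x": 0,"y": 0,"z": -40,"twist": 0},
    {"x": 0,"y": 0,"z": -40,"twist": 0},
    {"x": 0,"y": 0,"z": -40,"twist": 0},
    {"x": 8,"y": -40,"z": 0,"twist": 0},
    {"x": 8,"y": -40,"z": 0,"twist": 0},
    {"x": 8,"y": -40,"z": 0,"twist": 0},
    {"x": 8,"y": -40,"z": 0,"twist": 0},
    {"x": 8,"y": -40,"z": 0,"twist": 0},
    {"x": 0,"y": 0,"z": 0,"twist": 0},
    {"x": 0,"y": 0,"z": 0,"twist": 0},
  ],
)

```text
clock: 53.75
position: [472.6, 288.6, 246.9]
orientation: [3.141, 0.001, -0.001]
force: [0.9, 0.5, -0.0]
width: 0.001
```

```bash
python3 rear.py
python3 - <<'E'
from c import *
pix={}
for n in ('scene','side','wrist'):
    s=snap(n,n+'20');h=hsv(s);P=cloud(s)
    for c,st,m in blobs(cv2.inRange(h,(45,90,40),(85,255,255)),40,op=0):
        q=P[m&(s['depth']>0)];t=q[q[:,2]>np.percentile(q[:,2],90)-3]
        print(n,c.round(1),st,'top',t.mean(0).round(1),len(t),'zmax',q[:,2].max().round(1)); pix[n]=(s,c)
    m=(cv2.inRange(h,(20,150,80),(30,255,255))>0)
    q=onz(s,*np.nonzero(m)[::-1],0)
    k=(q[:,1]>0)&(q[:,1]<345)&(q[:,0]>420)&(q[:,0]<720);
    zz=P[m][k][:,2]; q=q[k][np.abs(zz)<8]
    if len(q): print(n,len(q),rect(q))
E
```

```text
tcp [472.6 288.6 246.9] F [ 0.9  0.5 -0. ] t 53.8
((array([540.2, 187.1]), 196.2, 242.1, -1.95), np.float64(90.2))
((array([543. , 281.6]), 65.6, 192.3, 89.34), np.float64(89.2))
scene [433.8 214.4] [427 210  14  10 110] top [478.8 391.5  22.4] 74 zmax 26.3
scene 1063 (array([573.1, 175.4]), 248.4, 298.9, 0.57)
side [246.6 367.9] [239 360  17  17 230] top [474.5 396.7  22. ] 181 zmax 25.1
side 894 (array([574.5, 180.3]), 249.3, 296.9, 0.81)
wrist [284.   64.5] [ 264   43   41   44 1433] top [475.6 394.6  23.2] 1403 zmax 25.8
wrist 4517 (array([574. , 188.4]), 249.0, 276.4, 0.55)
```

View pics/wrist20.png

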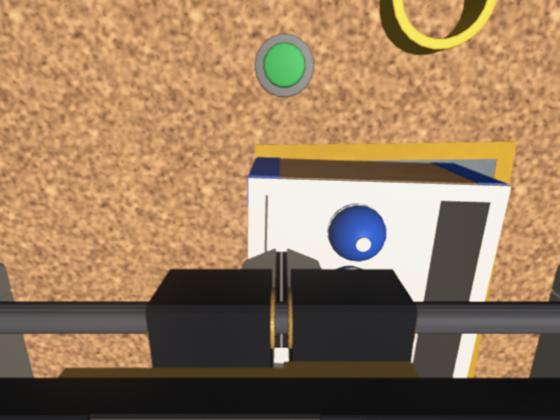

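View pics/scene20.png

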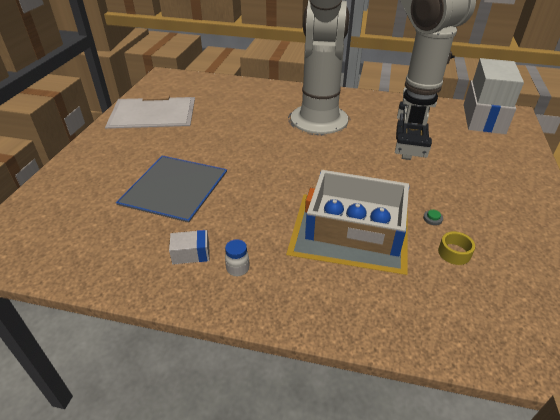

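The scene view shows the crate knocked to about (540,187) after the arm left, roughly 28 mm in -x and 12 mm in +y. This is likely the announced disturbance. The balls are still inside. I'll push it back from its -x wall, watching Fz this time because the tool had dipped and pressed on the wall. Moving beside it and re-measuring first.

Call:
play_rows(
  increments=[
    {"x": -22,"y": 31,"z": 0,"twist": 0},
    {"x": -22,"y": 31,"z": 0,"twist": 0},
    {"x": -22,"y": 31,"z": 0,"twist": 0},
    {"x": 0,"y": 0,"z": 0,"twist": 0},
    {"x": 0,"y": 0,"z": 0,"twist": 0},
  ],
)

```text
clock: 54.62
position: [407.8, 196.1, 247.8]
orientation: [-3.141, 0.002, -0.003]
force: [0.3, 0.1, 0.8]
width: 0.005
```

```bash
python3 rear.py
python3 - <<'E'
from c import *
s=snap('wrist','w21'); snap('side','si21')
E
```

```text
tcp [407.8 196.1 247.8] F [0.3 0.1 0.8] t 54.6
((array([542.1, 187.4]), 195.0, 241.3, -1.43), np.float64(90.3))
((array([540. , 191.7]), 191.5, 243.1, -1.84), np.float64(89.1))
```

View pics/w21.png

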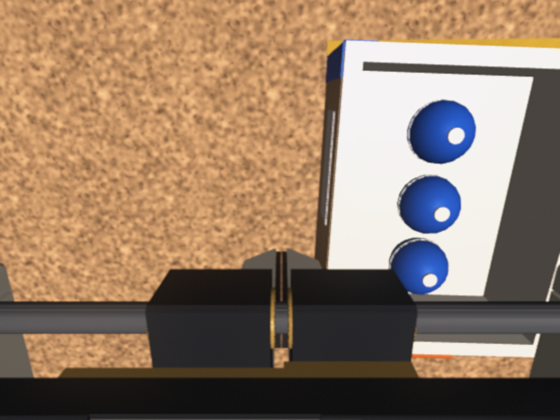

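View pics/si21.png

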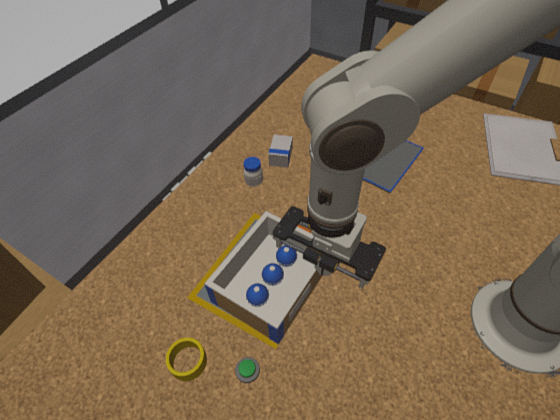

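Call:
play_rows(
  increments=[
    {"x": 0,"y": 0,"z": 30,"twist": 0},
    {"x": 0,"y": 0,"z": 40,"twist": 0},
    {"x": 0,"y": 0,"z": 40,"twist": 0},
    {"x": 0,"y": 0,"z": 25,"twist": 0},
    {"x": 0,"y": 0,"z": 10,"twist": 0},
    {"x": 0,"y": 0,"z": 3,"twist": 0},
    {"x": 5,"y": 0,"z": 0,"twist": 0},
    {"x": 5,"y": 0,"z": 0,"twist": 0},
    {"x": 4,"y": 1,"z": 0,"twist": 0},
    {"x": 3,"y": 1,"z": 0,"twist": 0},
    {"x": 3,"y": 1,"z": 0,"twist": 0},
    {"x": 0,"y": 0,"z": 0,"twist": 0},
  ],
)

```text
clock: 56.32
position: [425.8, 193.4, 99.2]
orientation: [3.141, 0.001, -0.003]
force: [-4.8, 0.8, 4.7]
width: 0.004
```

```bash
python3 rear.py
```

```text
tcp [425.8 193.4  99.2] F [-4.8  0.8  4.7] t 56.3
((array([541.2, 186.4]), 196.1, 242.6, -2.43), np.float64(90.3))
((array([539.9, 191.5]), 192.0, 241.6, -2.11), np.float64(89.1))
```

Call:
play_rows(
  increments=[
    {"x": 3,"y": 1,"z": -0.6,"twist": 0},
    {"x": 3,"y": 1,"z": -0.6,"twist": 0},
    {"x": 3,"y": 1,"z": -0.6,"twist": 0},
    {"x": 0,"y": 0,"z": 0,"twist": 0},
  ],
)

```text
clock: 56.92
position: [430.1, 190.5, 99.4]
orientation: [3.14, 0.005, -0.015]
force: [-14.8, 5.2, 3.4]
width: 0.004
```

```bash
python3 rear.py
```

```text
tcp [430.1 190.5  99.4] F [-14.8   5.2   3.4] t 56.9
((array([544.8, 185.2]), 196.9, 241.5, -1.18), np.float64(90.1))
((array([544.3, 190. ]), 191.7, 242.6, -1.03), np.float64(89.1))
```

Call:
play_rows(
  increments=[
    {"x": 3,"y": 0,"z": -0.6,"twist": 0},
    {"x": 3,"y": 0,"z": -0.6,"twist": 0},
    {"x": 3,"y": 0,"z": -0.6,"twist": 0},
    {"x": 0,"y": 0,"z": 0,"twist": 0},
  ],
)

```text
clock: 57.52
position: [439.4, 188.4, 100.3]
orientation: [3.137, 0.002, -0.017]
force: [-10.0, 1.2, -5.6]
width: 0.008
```

```bash
python3 rear.py
```

```text
tcp [439.4 188.4 100.3] F [-10.    1.2  -5.6] t 57.5
((array([555.2, 184.8]), 195.3, 242.5, -0.71), np.float64(90.5))
((array([553.4, 188.8]), 191.4, 242.7, -0.42), np.float64(89.3))
```

Call:
play_rows(
  increments=[
    {"x": 3,"y": 0.5,"z": -0.2,"twist": 0},
    {"x": 3,"y": 0.5,"z": -0.2,"twist": 0},
    {"x": 3,"y": 0.5,"z": -0.2,"twist": 0},
    {"x": 3,"y": 0.5,"z": -0.2,"twist": 0},
    {"x": 0,"y": 0,"z": 0,"twist": 0},
  ],
)

```text
clock: 58.25
position: [451.3, 186.4, 101.0]
orientation: [3.137, 0.002, -0.017]
force: [-9.9, -0.1, -6.4]
width: 0.006
```

```bash
python3 rear.py
```

```text
tcp [451.3 186.4 101. ] F [-9.9 -0.1 -6.4] t 58.2
((array([566.5, 183.7]), 196.6, 242.4, 0.04), np.float64(90.6))
((array([565.5, 187.9]), 191.7, 241.8, 0.35), np.float64(89.6))
```

Call:
play_rows(
  increments=[
    {"x": 3,"y": 0.5,"z": 0,"twist": 0},
    {"x": 3,"y": 0.5,"z": 0,"twist": 0},
    {"x": 1,"y": 0,"z": 0,"twist": 0},
    {"x": 0,"y": 0,"z": 0,"twist": 0},
    {"x": -8,"y": 0,"z": 0,"twist": 0},
    {"x": -10,"y": 0,"z": 0,"twist": 0},
    {"x": -12,"y": 0,"z": 0,"twist": 0},
    {"x": 0,"y": 0,"z": 0,"twist": 0},
  ],
)

```text
clock: 59.35
position: [433.2, 187.0, 103.9]
orientation: [3.141, 0.002, 0.0]
force: [1.3, 0.4, 0.9]
width: 0.003
```

```bash
cat > bay.py <<'E'
from c import *
def bay(s):
    P=cloud(s);h=hsv(s);m=(cv2.inRange(h,(20,150,80),(30,255,255))>0)
    q=onz(s,*np.nonzero(m)[::-1],0)
    k=(q[:,1]>0)&(q[:,1]<345)&(q[:,0]>420)&(q[:,0]<720)
    zz=P[m][k][:,2]; q=q[k][np.abs(zz)<8]
    return rect(q)
print('tcp',robot.sense()['position'].round(1))
for n in ('scene','side'):
    s=snap(n,); c=crate(s);b=bay(s); print(n,c[:2],'bay',b,'diff',(c[0][0]-b[0]).round(1),round(c[0][3]-b[3],2))
E
python3 bay.py
```

```text
tcp [433.2 187.  103.9]
scene ((array([572.4, 182.5]), 195.1, 240.4, 0.23), np.float64(90.2)) bay (array([573.5, 175.4]), 247.7, 298.9, 0.55) diff [-1.1  7.1] -0.32
side ((array([571.5, 187.1]), 191.5, 242.7, 0.61), np.float64(89.1)) bay (array([573.1, 252.8]), 151.6, 249.2, -89.27) diff [ -1.6 -65.7] 89.88
```

x is off by about 1 mm, the angle by less than 0.4° and y by +7 mm, all well inside. Going to the button at (475.5,394.6), top z≈24.

Call:
play_rows(
  increments=[
    {"x": -4,"y": 0,"z": -20,"twist": 0},
    {"x": 0,"y": 0,"z": -40,"twist": 0},
    {"x": 0,"y": 0,"z": -40,"twist": 0},
    {"x": 9,"y": -40,"z": 0,"twist": 0},
    {"x": 9,"y": -42,"z": 0,"twist": 0},
    {"x": 9,"y": -42,"z": 0,"twist": 0},
    {"x": 9,"y": -42,"z": 0,"twist": 0},
    {"x": 10,"y": -41,"z": 0,"twist": 0},
    {"x": 0,"y": 0,"z": 0,"twist": 0},
    {"x": 0,"y": 0,"z": 0,"twist": 0},
  ],
)

```text
clock: 60.7
position: [476.1, 393.4, 203.2]
orientation: [3.141, -0.0, -0.001]
force: [0.1, -0.0, 0.2]
width: 0.006
```

```bash
python3 bay.py; python3 -c "
from h import *
snap('scene','sc25');snap('side','si25')"
```

```text
tcp [476.1 393.4 203.2]
scene ((array([572.1, 182.3]), 196.2, 240.9, 0.12), np.float64(90.2)) bay (array([573.5, 175.4]), 247.7, 298.9, 0.57) diff [-1.4  6.9] -0.45
side ((array([484.4, 172.7]), 86.5, 254.7, 20.4), np.float64(89.1)) bay (array([521. , 219.4]), 178.6, 383.6, -37.13) diff [-36.6 -46.7] 57.53
```

View pics/sc25.png

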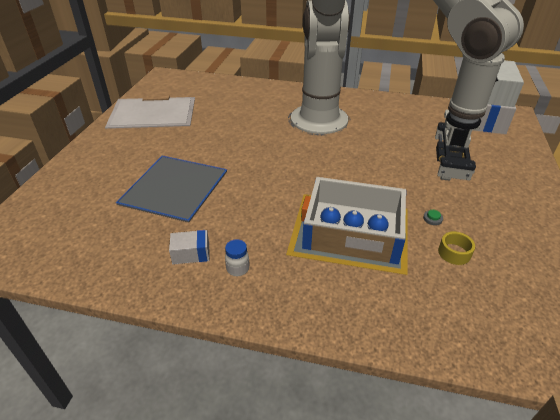

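The crate stands in the bay with the balls at scene (330,215), (354,219), (378,223). Descending onto the button.

Call:
play_rows(
  increments=[
    {"x": 0,"y": -1,"z": 30,"twist": 0},
    {"x": 0,"y": 0,"z": 35,"twist": 0},
    {"x": 0,"y": 0,"z": 25,"twist": 0},
    {"x": 0,"y": 0,"z": 12,"twist": 0},
    {"x": 0,"y": 0,"z": 6,"twist": 0},
    {"x": 0,"y": 0,"z": 0,"twist": 0},
    {"x": 0,"y": 0,"z": 0,"twist": 0},
  ],
)

```text
clock: 61.78
position: [476.5, 395.5, 96.7]
orientation: [-3.14, 0.0, -0.002]
force: [0.1, -0.5, -0.8]
width: 0.004
```

Call:
play_rows(
  increments=[
    {"x": 0,"y": 0,"z": 2,"twist": 0},
    {"x": 0,"y": 0,"z": 2,"twist": 0},
    {"x": 0,"y": 0,"z": 2,"twist": 0},
    {"x": 0,"y": 0,"z": 2,"twist": 0},
    {"x": 0,"y": 0,"z": 0,"twist": 0},
    {"x": 0,"y": 0,"z": 0,"twist": 0},
  ],
)

```text
clock: 62.52
position: [476.0, 395.0, 87.7]
orientation: [3.141, 0.0, -0.0]
force: [-0.4, -0.5, 1.5]
width: 0.005
```

Call:
play_rows(
  increments=[
    {"x": 0,"y": 0,"z": 1.5,"twist": 0},
    {"x": 0,"y": 0,"z": 1.5,"twist": 0},
    {"x": 0,"y": 0,"z": 1.5,"twist": 0},
    {"x": 0,"y": 0,"z": 1.5,"twist": 0},
    {"x": 0,"y": 0,"z": 0,"twist": 0},
    {"x": 0,"y": 0,"z": 0,"twist": 0},
  ],
)

```text
clock: 63.28
position: [476.0, 395.1, 81.9]
orientation: [3.142, 0.0, 0.0]
force: [-0.7, -1.0, 4.6]
width: 0.008
```

Call:
play_rows(
  increments=[
    {"x": 0,"y": 0,"z": 1.5,"twist": 0},
    {"x": 0,"y": 0,"z": 1.5,"twist": 0},
    {"x": 0,"y": 0,"z": 0,"twist": 0},
    {"x": 0,"y": 0,"z": 0,"twist": 0},
    {"x": 0,"y": 0,"z": 0,"twist": 0},
  ],
)

```text
clock: 63.9
position: [476.0, 395.3, 81.4]
orientation: [3.141, 0.0, 0.002]
force: [-6.1, -6.8, 24.3]
width: 0.011
```

Bottomed out: 24 N and no further travel, so fully pressed. Releasing, retreating and checking.

Call:
play_rows(
  increments=[
    {"x": 0,"y": 0,"z": -4,"twist": 0},
    {"x": 0,"y": 0,"z": -15,"twist": 0},
    {"x": 0,"y": 0,"z": -40,"twist": 0},
    {"x": 0,"y": 0,"z": -50,"twist": 0},
    {"x": 0,"y": -30,"z": -40,"twist": 0},
    {"x": 0,"y": -30,"z": -20,"twist": 0},
    {"x": 0,"y": 0,"z": 0,"twist": 0},
    {"x": 0,"y": 0,"z": 0,"twist": 0},
  ],
)

```text
clock: 64.9
position: [475.8, 454.0, 246.8]
orientation: [3.14, 0.0, -0.001]
force: [-0.6, -0.3, -0.6]
width: 0.006
```

```bash
python3 bay.py
python3 - <<'E'
from c import *
print(robot.sense()['force'])
s=snap('scene','sc30');h=hsv(s);P=cloud(s)
for c,st,m in blobs(cv2.inRange(h,(45,90,40),(85,255,255)),40,op=0): print(c,P[m].max(0).round(1))
for p in cloud(s)[cv2.inRange(h,(105,120,60),(125,255,255))>0][:0]: pass
for c,st,m in blobs(cv2.inRange(h,(105,120,60),(125,255,255)),60,op=0): print('blue',c.round(),np.median(P[m],0).round(0))
snap('side','si30')
E
```

```text
tcp [475.8 454.  246.8]
scene ((array([571.9, 182.6]), 196.5, 240.9, 0.1), np.float64(90.1)) bay (array([573.5, 175.4]), 247.7, 298.9, 0.57) diff [-1.6  7.2] -0.47
side ((array([542.9, 186.8]), 136.1, 242.4, 0.46), np.float64(89.1)) bay (array([520.8, 178.2]), 142.9, 299.2, 0.61) diff [22.1  8.6] -0.15
[-0.19387476 -0.4618451   0.05655509]
[433.78181818 214.44545455] [496.4 407.8  28.1]
blue [170. 197.] [ 599. -322.   10.]
blue [330. 216.] [586. 121.  52.]
blue [353. 219.] [586. 180.  52.]
blue [378. 223.] [586. 242.  52.]
blue [307. 237.] [668.  74.  44.]
blue [201. 246.] [ 763. -171.   49.]
blue [397. 251.] [667. 293.  44.]
blue [236. 249.] [776. -73.  75.]
```

View pics/sc30.png

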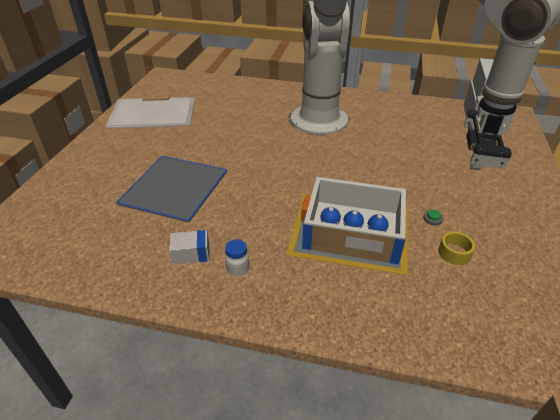

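View pics/si30.png

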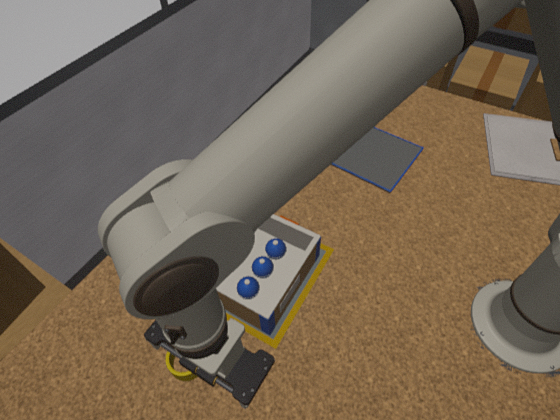

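All in order: balls in the shipper, shipper in the bay, button released, bystanders in place, arm clear.

```bash
python3 -c "
from workcell import robot
print(robot.job_done())"
```

```text
the job is handed in; nothing more can be done
None
```

I lowered all three balls on the tray into the shipper and released each about 1–2 mm above the foam. I then crept the shipper into the bay with small pushes at alternate corners of its logger end, pressed the green button to its stop and handed the job in at about 65 s.

After a squaring push on its -x wall, the shipper turned up about 28 mm in -x and 12 mm in +y from where I had left it. I took this for the announced knock and pushed it back from the -x wall.

**Last checks**
- **Shipper:** it stands about -1.6 mm in x, +7 mm in y and 0.5° from the bay. The scene camera gave this. In the last side view the arm hid part of the shipper and bay, so its x could not be compared; its y offset of about +8.6 mm and angle agreed.
- **Balls:** all three are standing inside.
- **Button:** the force rose to 24 N with no further travel, so it was fully down. I then backed the arm off and its top was back up. The interface shows no joint reading, so this is inferred from force and height.
- **Bystanders:** the carton and jar measured where they started. The tape roll looks unmoved in the picture.
- **Arm:** it is clear of everything, with about 0 N on the tool.

**What went less well:** the first push on the -x wall peaked at 33 N sideways and about 30 N vertically, with the tool tilting slightly. I stopped there and made the later wall pushes gentler, at 10–15 N.

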